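# Raise the print screen and eject the printed panel with the cam lever

### The arm

A 6-joint arm with a two-finger parallel gripper is mounted at the origin on the work surface. World frame = base frame: x ahead of the robot, y to its left, z up, the work surface at z = 0. Lengths are in m, angles in rad, forces in N, time in s.
With the tool pointing down it reaches from about 0.3 to 0.75 m from the base axis. Payload 8.5 kg.
Tool frame: the origin (TCP) lies at the very end of the fingers, on their centre line; the grasp point (between the pads) lies 19 mm behind it; z points along the fingers, y is the line along which they close (so a half turn about z gives the same grasp; the last joint's range is limited). The gripper opens to 85 mm and grips with 20 to 120 N. Pads are 22 mm wide; open, the fingers measure 114 mm over their backs; the gripper's body (76 mm by 85 mm) begins 54 mm behind the grasp point. The pads swing forward as they close: fully open they stand 13 mm farther back than shut.
Start: joints at [1.026, 0.381, 1.297, -0, 1.464, -0.215], TCP at [0.178, 0.52, 0.231] pointing down, gripper open.
Joint ranges: [-3.11, 3.11], [-0.89, 2.33], [0.22, 2.48], [-1.42, 4.56], [0.17, 2.85], [-2.88, 2.88]. Speed limits (rad/s): [2.39, 2.39, 3.14, 3.14, 3.14, 3.14].

### API

Orientations are given as [roll, pitch, yaw] about the fixed x, y, z axes, in that order (R = Rz(yaw) Ry(pitch) Rx(roll)).
In Python, from rig import arm gives the robot as it stands.
- The arm moves only by the tool move_arm, never from a script. Its arguments are lists of equal length, an entry for each row: "slide": the shift along the tool's x, y, z normalised to -1 to 1, where 1 is 60 cm, a list of three; "rotation": the turn, a rotation vector about the tool's x, y, z normalised to -1 to 1, where 1 is 45 degrees, a list of three. In form: {"slide": [[tx, ty, tz], ...], "rotation": [[ax, ay, az], ...]}. A call has 1 to 8 rows; each row shifts and turns the commanded pose from where the row before left it, along the tool's axes as they then stand; what a row does not reach is not made up. A row lasts 1/10 s, in which the tool goes at most 50 mm and 8.59 degrees, less where a joint would pass 70% of its speed; a pose out of reach is approached as far as the arm can. A call with a number of a shift or a turn outside -1 to 1 is refused whole. A call with a gripper value outside its range is refused whole. "grip" is the opening, from -1 (shut) to 1 (fully open), set as the call begins (left out, the last holds). The fingers move at their own pace and stop on an object; the grip force is fixed at half the most. Time passes only in rows, so rows that do not move let the fingers close. It gives the time, the measured TCP pose, the force, the opening and the grip force at its end, in the units of the state.
- arm.get_state(): the state, without advancing time (a new reading comes with each control period).
- arm.get_image(name): name is "scene" or "top" or "wrist"; returns (picture, depth): 420x560x3 uint8, red, green, blue; 420x560 float32, m along the optical axis (not along the pixel's ray), 0 where there is no reading.
- arm.camera_info(name): a dict with "fx", "fy", "cx", "cy" (pixels), "view" (4x4, takes a point from world to camera coordinates). Camera axes: x right, y up, looking along -z (the intrinsics and any distortion apply to the point x, -y, -z); pixel columns grow to the right and rows downward; lengths in m; the calibration is good to about 2 mm. A picture is of the moment at which its call begins: read the wrist's pose just before it. camera_info takes no time and is no camera call; for the wrist camera it gives the pose at the moment of the call.
- arm.sign_off(): hands the job in; it is judged then, once.
The state is a dict: "time": time; "joints": joint angles; "qd": joint speeds; "joint_efforts": joint torques, N m; "tcp_pos": TCP position; "eef_rot": TCP orientation; "force": force on the tool from outside, world axes, zero at the start; "wrist_torque": the same for the moment, N m; "opening": opening from 0.0 (shut) to 1.0 (fully open); "grasp_force": force on a finger pad.
Only numpy, scipy, OpenCV 4.12 (cv2) and the standard library are available. Lean on these libraries where they do the work, as an engineer would, in place of code of your own. Each camera call takes 0.05 s, during which the arm holds its last target. There are 200 camera calls.

### The job

The print is done: take the screen frame by its red knob, raise it all the way and let it come gently against its stop, where it stays up by itself. Then turn the black-handled ejector lever up to the highest lift of its cam, so that the printed panel stands clear of the nest, and finish while holding the lever there - it springs back if let go, and swinging it past the top lets the panel sink again. Do not touch the wet panel, do not eject it under the lowered screen, and leave the things lying around the jig where they are.

Things in the scene. Friction and masses are not known exactly. Their poses are not given: they have to be found in the camera images.
- jig: Screen-printing jig fixed to the bench: aluminium base plate 240 x 310 x 12 mm, black nest block 130 x 96 mm (centre (0, -10) mm, top 59.5 mm high), screen hinge along its +y side, ejector lever before its -x side. Origin on the bench; the plate spans x -120..120, y -120..190 mm; z up, x away from the lever side. Placed within 5 x 20 cm, yaw within 0.3 rad.
- screen_tilt (a joint): The aluminium screen frame (210 x 220 x 20 mm, 20 to 240 mm from its hinge axis, yellow mesh, taped edges) turning on its hinge (rad): 0 level over the nest, growing as the free (-y) edge with the red knob rises; up stop at 1.20. Spring-balanced with friction: 1 to 2 N at the knob moves it, and it stays at any angle. Starts at 0 to 0.25.
- screen_knob (a point): Centre of the red ball knob, 30 mm diameter, on a 12 mm stalk that sticks out 30 mm from the free edge of the frame; 270 mm from the hinge axis, in the frame's plane. Best pinched from above with the fingers closing along the jig's x; the ball pivots between the pads as the frame swings.
- screen_hinge (a point): Point on the screen's hinge axis level with the knob (jig frame (0, 150, 75) mm); the knob circles it in the jig's y-z plane, radius 270 mm.
- cam_turn (a joint): The ejector lever (10 mm steel rod with a black crank grip) on the cam shaft (rad): 0 at rest, lying over to the jig's -y side, 1.40 rad from upright; grows as the grip rises; 1.40 is upright, the cam's highest lift; it can swing on to 1.85, where the lift has fallen again. A return spring pulls it to 0: 2 N at the grip at rest, 3 N at the top.
- cam_axis (a point): Point on the cam shaft axis (along the jig's x), level with the middle of the lever's grip, in the jig's frame (-165, -10, 28) mm; the grip's middle circles it in the jig's y-z plane, radius 85 mm.
- ejector (a joint): Rise of the ejector plate under the panel (m): 0 at rest, about 0.0085 at the highest lift; pushed up by the cam, sinks by its own weight.
- part: Freshly printed white plastic panel with a teal window, 90 x 56 x 8 mm, lying loose in the 6 mm deep pocket of the nest on the ejector plate. Origin at the centre of its underside, at (0, -10, 53.7) mm in the jig's frame. Wet ink: not to be touched.
- ink_jar: Bystander: white ink jar with teal band and cap, 64 mm diameter, 66 mm tall, origin at its foot.
- blanks: Bystander: stack of four white blank panels, 90 x 56 x 32 mm, origin under its centre.
- tape_roll: Bystander: roll of tan tape lying flat, 84 mm diameter, 24 mm tall, origin under its centre.
- squeegee: Bystander: wooden squeegee lying flat, 150 x 58 x 26 mm, origin under the middle of its handle.
- lever_grip (a point): Middle of the lever's black grip: a round bar 22 mm diameter, 50 mm long, parallel to the cam shaft, standing out from the lever's end away from the jig (-x). At rest 42 mm above the bench, 84 mm to the -y side of the shaft; at the top 113 mm high, straight over the shaft. Best straddled from above, fingers closing along the jig's y; it pivots between the pads.

How it is judged:
By the outcome, as a careful person would: the job done as asked, in the order asked, and still so for the second after the job is handed in, while the arm keeps its last pose, push and grip.
It also fails if it takes over 54 s, if anything falls off the work surface, if the arm or the gripper's body presses on something with over 40 N, if the wrist force passes 120 N, or if a joint passes its speed limit or range.

## Working session

There is one attempt and no reset: what is moved stays moved. The work goes in short steps, Python scripts to look and compute and a tool call to move; the robot and the scene stay as the last step left them, time stands still between calls to the robot, and variables do not carry over. Pictures are saved under pics/ and viewed, at most 12 in all, crops included, and the job is handed in when it is done.

Besides the shell and the picture viewer there is one more tool, called after ">>>" as a command line: name --argument value ..., lists and objects as JSON in quotes. move_arm: Moves the arm, as the interface text tells. Its arguments: {"type":"object","properties":{"slide":{"type":"array","items":{"type":"array","items":{"type":"number","minimum":-1,"maximum":1}}},"rotation":{"type":"array","items":{"type":"array","items":{"type":"number","minimum":-1,"maximum":1}}},"grip":{"type":"number"}},"required":["slide","rotation"]}

```bash
mkdir -p pics; ls
python3 - <<'E'
from rig import arm
import cv2,numpy as np
s=arm.get_state();print(s)
ims=[]
for n in("scene","top"):
    im,d=arm.get_image(n);np.savez(''+n+'.npz',im=im,d=d)
    print(n,arm.camera_info(n))
    cv2.imwrite(f'pics/{n}0.png',im[:,:,::-1])
E
```

```text
pics
{'time': 0.0, 'joints': array([ 1.02573476e+00,  3.81241040e-01,  1.29827863e+00,  2.94863329e-06,
        1.46359936e+00, -2.15296096e-01]), 'qd': array([ 0.00015128,  0.00055897, -0.00044482,  0.00201519,  0.00047228,
       -0.00181871]), 'joint_efforts': array([-9.95733317e-04, -4.48457515e+01, -2.31281018e+01, -2.60815359e-04,
        4.78827264e-03,  1.37471193e-05]), 'tcp_pos': array([0.17794414, 0.52010643, 0.23068157]), 'eef_rot': array([-3.14010215e+00, -3.28951531e-04,  2.81182661e+00]), 'force': array([ 0.32801361, -0.01330323, -0.28096061]), 'wrist_torque': array([-0.03647146, -0.0058922 , -0.0464039 ]), 'grasp_force': 0.0, 'opening': 0.999871764069743}
scene {'fx': 489.8272787492388, 'fy': 489.8272787492388, 'cx': 278.7710796040043, 'cy': 205.60080499477124, 'view': array([[ 0.50488325,  0.86318325, -0.00275162, -0.31355081],
       [-0.63268084,  0.3722252 ,  0.6790901 ,  0.30959446],
       [ 0.58720342, -0.34112032,  0.73404977, -1.36470675],
       [ 0.        ,  0.        ,  0.        ,  1.        ]])}
top {'fx': 408.9846058378486, 'fy': 408.9846058378486, 'cx': 279.3070813934324, 'cy': 213.14852429617906, 'view': array([[ 0.00962126, -0.9997416 ,  0.02059526,  0.00575541],
       [ 0.9904916 ,  0.01235487,  0.13701733, -0.5787043 ],
       [-0.13723637,  0.01908115,  0.99035453, -0.8317055 ],
       [ 0.        ,  0.        ,  0.        ,  1.        ]])}
```

View pics/scene0.png

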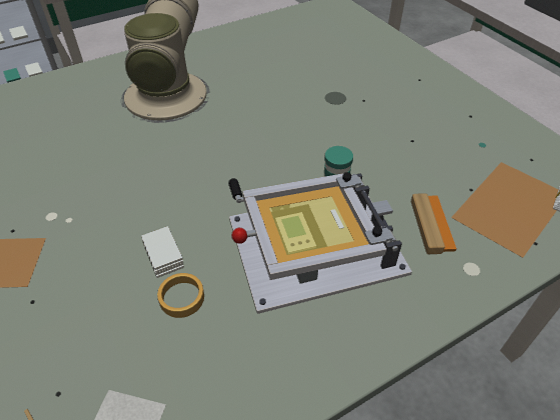

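View pics/top0.png

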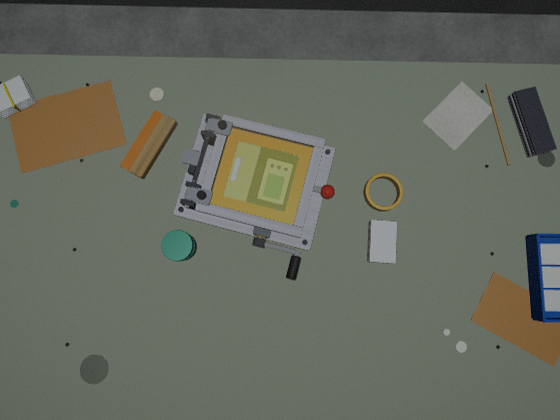

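The scene view shows the red knob at (240,235) and the black grip at (236,188). The top view shows the knob at (328,191), the grip at (293,268), and the plate corners near (334,150), (308,249), (175,214) and (207,114).

```bash
cat > h.py <<'E'
import numpy as np,cv2
from rig import arm
def ray(n,u,v,I=None):
    I=I or arm.camera_info(n);V=np.array(I['view']);R=V[:3,:3];c=-R.T@V[:3,3]
    d=R.T@np.array([(u-I['cx'])/I['fx'],-(v-I['cy'])/I['fy'],-1.]);return c,d
def plane(n,u,v,z):
    c,d=ray(n,u,v);return c+d*(z-c[2])/d[2]
def tri(rs):
    A=0;b=0
    for c,d in rs:
        d=d/np.linalg.norm(d);P=np.eye(3)-np.outer(d,d);A=A+P;b=b+P@c
    p=np.linalg.solve(A,b);return p,[np.linalg.norm(np.cross(p-c,d/np.linalg.norm(d))) for c,d in rs]
def cloud(n,d):
    v,u=np.mgrid[:420,:560];I=arm.camera_info(n);V=np.array(I['view'])
    p=np.stack([(u-I['cx'])/I['fx']*d,-(v-I['cy'])/I['fy']*d,-d],-1)
    return (p-V[:3,3])@V[:3,:3]
def red(im):
    r,g,b=[im[...,i].astype(int) for i in range(3)];return (r>90)&(g<r*.35)&(b<r*.35)
def blob(m,box):
    x0,y0,x1,y1=box;k=np.zeros(m.shape,np.uint8);k[y0:y1,x0:x1]=m[y0:y1,x0:x1]
    n,l,s,c=cv2.connectedComponentsWithStats(k);i=1+s[1:,4].argmax();return c[i],s[i],l==i
E
python3 - <<'E'
from h import *
D={n:np.load(n+'.npz') for n in('scene','top')}
for nm,f,B in(('knob',red,{'scene':(220,215,260,255),'top':(310,175,345,210)}),('grip',lambda im:im.max(2)<45,{'scene':(222,172,250,203),'top':(280,252,306,285)})):
    r=[]
    for n in D:
        c,s,m=blob(f(D[n]['im']),B[n]);r.append(ray(n,*c));print(nm,n,c,s)
        p=cloud(n,D[n]['d'])[m];print('  surf',np.median(p,0),p[:,2].max())
    print(nm,tri(r))
P=cloud('top',D['top']['d']);z=P[...,2]
m=((z>.006)&(z<.018)).astype(np.uint8);m[:, :165]=0;m[:,345:]=0;m[:105]=0;m[262:]=0
m=cv2.morphologyEx(m,cv2.MORPH_OPEN,np.ones((3,3)))
print(m.sum(),cv2.minAreaRect(P[m>0][:,:2].astype(np.float32)*1000))
g=cv2.cvtColor(D['top']['im'],cv2.COLOR_RGB2GRAY)
q=np.float32([[334,150],[308,249],[175,214],[207,114]]).reshape(-1,1,2)
q=cv2.cornerSubPix(g,q,(4,4),(-1,-1),(3,30,.01)).reshape(-1,2)
w=np.array([plane('top',*a,.012) for a in q]);print(q,w,[np.linalg.norm(w[i]-w[(i+1)%4]) for i in range(4)])
E
```

```text
knob scene [238.91791045 233.73880597] [232 228  15  12 134]
  surf [ 0.62415053 -0.08615711  0.09656435] 0.10177454631205167
knob top [327.32773109 190.98319328] [321 185  13  13 119]
  surf [ 0.61678058 -0.08226963  0.09732798] 0.10317415231333525
knob (array([ 0.61837603, -0.08379981,  0.08939008]), [np.float64(9.650280951986125e-05), np.float64(9.650280951975729e-05)])
grip scene [234.55128205 187.62820513] [229 179  13  21 156]
  surf [ 0.47052664 -0.02079552  0.05022605] 0.05579730748032475
grip top [292.93717277 267.2460733 ] [286 256  14  24 191]
  surf [ 0.46498338 -0.01702347  0.05041083] 0.9028572857058355
grip (array([ 0.46434612, -0.01780634,  0.04345293]), [np.float64(0.0005556869626702395), np.float64(0.0005556869626702679)])
2875 ((655.0155639648438, 66.20428466796875), (309.8518981933594, 239.5419464111328), 75.9323959350586)
[[331.00467  150.66139 ]
 [304.40335  245.67093 ]
 [175.       214.      ]
 [205.89786  114.034744]] [[ 0.72602445 -0.10351249  0.012     ]
 [ 0.51162356 -0.04375219  0.012     ]
 [ 0.57772879  0.23976354  0.012     ]
 [ 0.80719724  0.18023242  0.012     ]] [np.float64(0.2225736703378742), np.float64(0.29112036615792014), np.float64(0.23706481182266068), np.float64(0.29512742207735465)]
```

```bash
python3 -c "
import cv2
a=cv2.imread('pics/top0.png')[95:295,160:360];cv2.imwrite('pics/c1.png',cv2.resize(a,(600,600),interpolation=2))"
```

```text
(no output)
```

View pics/c1.png

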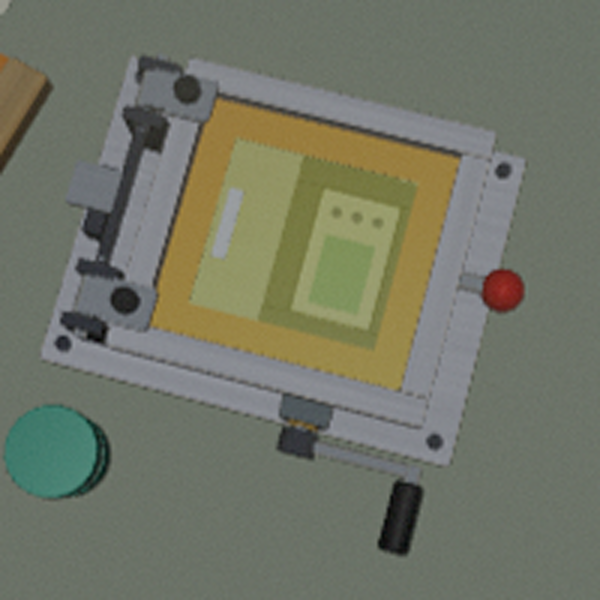

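The plate fit is 309.9 x 239.5 mm, which matches the given size. The knob and grip both agree with the fitted jig pose to about 1 mm: yaw -14.07°, origin about (0.647, 0.0325), tilt about 0.053. Next I plan the approach.

```bash
cat >> h.py <<'E'
from scipy.spatial.transform import Rotation as Ro
O=np.array([.647,.0325,0]);YAW=np.radians(-14.07)
def J(x,y,z): # jig mm->world
    return O+Ro.from_euler('z',YAW).apply(np.array([x,y,z])/1000)
def inj(p): return Ro.from_euler('z',-YAW).apply(np.array(p)-O)*1000
def knob(t): return J(0,150-270*np.cos(t),75+270*np.sin(t))
def grip(c): return J(-165,-10-85*np.sin(1.4-c),28+85*np.cos(1.4-c))
def rows(pts,yaw,start=None):
    """tcp waypoints (one per row), turning evenly to tool-down yaw"""
    s=arm.get_state();p=s['tcp_pos'];R=Ro.from_euler('xyz',s['eef_rot']);T=Ro.from_euler('xyz',[np.pi,0,yaw])
    w=(R.inv()*T).as_rotvec()/len(pts);S=[];W=[]
    for q in pts:
        S.append([round(float(a),4) for a in R.inv().apply(q-p)/.6]);W.append([round(float(a),3) for a in w/(np.pi/4)])
        p=p+R.apply(np.array(S[-1])*.6);R=R*Ro.from_rotvec(np.array(W[-1])*np.pi/4)
    for i in range(0,len(S),8): print('{"slide":',S[i:i+8],', "rotation":',W[i:i+8],'}')
    print('max step mm',max(np.linalg.norm(S,axis=1))*600)
def line(q,n,p=None):
    p=arm.get_state()['tcp_pos'] if p is None else p
    return [p+(q-p)*(i+1)/n for i in range(n)]
YK=YAW+np.pi/2;YL=YAW+np.pi
E
python3 - <<'E'
from h import *
q=knob(.053);print(q,inj([.6184,-.0838,.0894]))
q[2]=.2
rows(line(q,24),YK)
E
```

```text
[ 0.61791931 -0.08353218  0.0893033 ] [   0.53137813 -119.76379936   89.4       ]
{"slide": [[-0.0425, -0.0298, 0.0022], [-0.0442, -0.027, 0.0021], [-0.0459, -0.0243, 0.0022], [-0.0472, -0.0214, 0.0022], [-0.0485, -0.0184, 0.0021], [-0.0496, -0.0154, 0.0022], [-0.0504, -0.0123, 0.0021], [-0.051, -0.0091, 0.0022]] , "rotation": [[-0.0, 0.0, 0.079], [-0.0, 0.0, 0.079], [-0.0, 0.0, 0.079], [-0.0, 0.0, 0.079], [-0.0, 0.0, 0.079], [-0.0, 0.0, 0.079], [-0.0, 0.0, 0.079], [-0.0, 0.0, 0.079]] }
{"slide": [[-0.0515, -0.0059, 0.0022], [-0.0518, -0.0028, 0.0021], [-0.0519, 0.0005, 0.0022], [-0.0518, 0.0037, 0.0022], [-0.0514, 0.0069, 0.0021], [-0.0508, 0.0101, 0.0022], [-0.0502, 0.0132, 0.0022], [-0.0493, 0.0163, 0.0021]] , "rotation": [[-0.0, 0.0, 0.079], [-0.0, 0.0, 0.079], [-0.0, 0.0, 0.079], [-0.0, 0.0, 0.079], [-0.0, 0.0, 0.079], [-0.0, 0.0, 0.079], [-0.0, 0.0, 0.079], [-0.0, 0.0, 0.079]] }
{"slide": [[-0.0481, 0.0193, 0.0022], [-0.0468, 0.0223, 0.0021], [-0.0454, 0.0251, 0.0022], [-0.0438, 0.0279, 0.0022], [-0.0419, 0.0305, 0.0021], [-0.0399, 0.0331, 0.0022], [-0.0378, 0.0355, 0.0022], [-0.0356, 0.0378, 0.0021]] , "rotation": [[-0.0, 0.0, 0.079], [-0.0, 0.0, 0.079], [-0.0, 0.0, 0.079], [-0.0, 0.0, 0.079], [-0.0, 0.0, 0.079], [-0.0, 0.0, 0.079], [-0.0, 0.0, 0.079], [-0.0, 0.0, 0.079]] }
max step mm 31.189382808898287
```

>>> move_arm --slide '[[-0.0425,-0.03,0.002],[-0.044,-0.027,0.002],[-0.046,-0.024,0.002],[-0.047,-0.0215,0.002],[-0.0485,-0.0185,0.002],[-0.0495,-0.0155,0.002],[-0.0505,-0.0125,0.002],[-0.051,-0.009,0.002]]' --rotation '[[0,0,0.079],[0,0,0.079],[0,0,0.079],[0,0,0.079],[0,0,0.079],[0,0,0.079],[0,0,0.079],[0,0,0.079]]' --grip 0.6

```text
time: 0.9
tcp_pos: [0.3249, 0.3179, 0.2215]
eef_rot: [-3.141, -0.0, 2.313]
force: [0.1, -0.2, -0.1]
opening: 0.797
grasp_force: 0.0
```

>>> move_arm --slide '[[-0.0515,-0.006,0.002],[-0.052,-0.003,0.002],[-0.052,0.0005,0.002],[-0.052,0.0035,0.002],[-0.0515,0.007,0.002],[-0.051,0.01,0.002],[-0.05,0.013,0.002],[-0.0495,0.0165,0.002]]' --rotation '[[0,0,0.079],[0,0,0.079],[0,0,0.079],[0,0,0.079],[0,0,0.079],[0,0,0.079],[0,0,0.079],[0,0,0.079]]'

```text
time: 1.7
tcp_pos: [0.4716, 0.1161, 0.2118]
eef_rot: [-3.141, -0.0, 1.816]
force: [-0.0, 0.4, -0.6]
opening: 0.802
grasp_force: 0.0
```

>>> move_arm --slide '[[-0.048,0.0195,0.002],[-0.047,0.0225,0.002],[-0.0455,0.025,0.002],[-0.044,0.028,0.002],[-0.042,0.0305,0.002],[-0.04,0.033,0.002],[-0.038,0.0355,0.002],[-0.0355,0.038,0.002]]' --rotation '[[0,0,0.079],[0,0,0.079],[0,0,0.079],[0,0,0.079],[0,0,0.079],[0,0,0.079],[0,0,0.079],[0,0,0.079]]'

```text
time: 2.5
tcp_pos: [0.6186, -0.0854, 0.202]
eef_rot: [-3.141, -0.0, 1.32]
force: [-0.4, -1.0, 0.2]
opening: 0.799
grasp_force: 0.0
```

Run:
```python
from h import *
I=arm.camera_info('wrist');im,d=arm.get_image('wrist');s=arm.get_state();print(s['time'],s['tcp_pos'],inj(s['tcp_pos']),s['eef_rot'],s['joints'],s['opening'])
cv2.imwrite('pics/w1.png',im[:,:,::-1])
m=red(im)
if m.sum()>30:
    c,st,mm=blob(m,(0,0,560,420));print(c,st);print(plane('wrist',*c,.0894),inj(plane('wrist',*c,.0894)))
q=knob(.053);q[2]-=.019;rows(line(q,8),YK)
```

```text
2.55 [ 0.62046716 -0.0892451   0.20117288] [   3.86026478 -124.54300196  201.1728827 ] [3.14139653e+00 1.15954296e-03 1.31400482e+00] [-3.30937830e-01  5.37666737e-01  1.11911409e+00 -1.14608999e-03
  1.48453040e+00 -7.40478521e-02] 0.8016564470312517
[280.18559557 202.10941828] [265 188  31  30 722]
[ 0.61983114 -0.08583229  0.0894    ] [   2.41365196 -121.3871979    89.4       ]
{"slide": [[0.001, -0.0008, 0.0273], [0.0011, -0.0008, 0.0272], [0.001, -0.0009, 0.0273], [0.0011, -0.0008, 0.0273], [0.0011, -0.0008, 0.0272], [0.001, -0.0008, 0.0273], [0.0011, -0.0008, 0.0272], [0.001, -0.0008, 0.0273]] , "rotation": [[0.0, 0.0, -0.002], [0.0, 0.0, -0.002], [0.0, 0.0, -0.002], [0.0, 0.0, -0.002], [0.0, 0.0, -0.002], [0.0, 0.0, -0.002], [0.0, 0.0, -0.002], [0.0, 0.0, -0.002]] }
max step mm 16.40031707010569
```

View pics/w1.png

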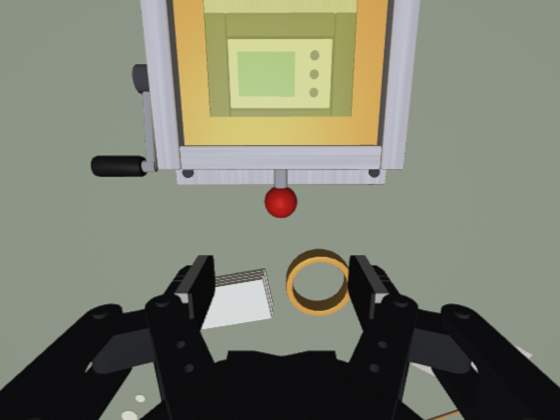

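The wrist view shows the knob at (280,202), centred in x between the fingers and within 2-3 mm of the triangulated point. I go partway down and settle there.

>>> move_arm --slide '[[0.001,-0.001,0.027],[0.001,-0.001,0.027],[0.001,-0.001,0.027],[0.001,-0.001,0.02],[0,0,0],[0,0,0]]' --rotation '[[0,0,0],[0,0,0],[0,0,0],[0,0,0],[0,0,0],[0,0,0]]'

```text
time: 3.15
tcp_pos: [0.6165, -0.0814, 0.1423]
eef_rot: [3.141, 0.0, 1.323]
force: [0.8, -0.9, -0.4]
opening: 0.799
grasp_force: 0.0
```

Run:
```python
from h import *
I=arm.camera_info('wrist');im,d=arm.get_image('wrist');s=arm.get_state();print(s['time'],s['tcp_pos'],inj(s['tcp_pos']),s['eef_rot'],s['force'])
c,st,mm=blob(red(im),(0,0,560,420));C,D=ray('wrist',*c,I);p=C+D*(.0894-C[2])/D[2];print(c,st,p,inj(p))
q=knob(.053);q[2]-=.019;rows(line(q,5),YK)
```

```text
3.2 [ 0.61673209 -0.08149019  0.14270541] [  -1.6480275  -117.92876797  142.70541451] [3.14034342e+00 1.18252005e-04 1.32283575e+00] [-0.31016784  0.31117701  0.17348173]
[283.96774194 229.27462947] [ 265  212   40   36 1147] [ 0.61771389 -0.08232465  0.0894    ] [  -0.49281673 -118.49950765   89.4       ]
{"slide": [[-0.0006, 0.0005, 0.0241], [-0.0005, 0.0005, 0.0242], [-0.0006, 0.0006, 0.0241], [-0.0005, 0.0005, 0.0241], [-0.0006, 0.0005, 0.0242]] , "rotation": [[0.0, 0.0, -0.001], [0.0, 0.0, -0.001], [0.0, 0.0, -0.001], [0.0, 0.0, -0.001], [0.0, 0.0, -0.001]] }
max step mm 14.5275600153639
```

>>> move_arm --slide '[[-0.0006,0.0005,0.024],[-0.0006,0.0005,0.024],[-0.0006,0.0005,0.024],[-0.0006,0.0005,0.024],[-0.0006,0.0005,0.027],[0,0,0]]' --rotation '[[0,0,0],[0,0,0],[0,0,0],[0,0,0],[0,0,0],[0,0,0]]'

```text
time: 3.8
tcp_pos: [0.6168, -0.0834, 0.0671]
eef_rot: [-3.139, -0.0, 1.323]
force: [-1.1, -0.5, 0.2]
opening: 0.804
grasp_force: 0.0
```

>>> move_arm --slide '[[0,0,0],[0,0,0],[0,0,0],[0,0,0],[0,0,0],[0,0,0],[0,0,0],[0,0,0]]' --rotation '[[0,0,0],[0,0,0],[0,0,0],[0,0,0],[0,0,0],[0,0,0],[0,0,0],[0,0,0]]' --grip -1

```text
time: 4.6
tcp_pos: [0.6182, -0.0838, 0.0685]
eef_rot: [3.139, 0.0, 1.323]
force: [5.5, -2.0, 0.0]
opening: 0.32
grasp_force: 58.9
```

Run:
```python
from h import *
s=arm.get_state();p=s['tcp_pos'];print(s)
print(inj(p))
off=p-knob(.053);print(off)
ts=np.r_[.053+(1.12-.053)*(.5-.5*np.cos(np.pi*np.arange(1,41)/40))]
rows([knob(t)+off for t in ts],YK)
```

```text
{'time': 4.6, 'joints': array([-3.24265767e-01,  6.56064955e-01,  1.30838915e+00,  1.01808261e-04,
        1.17482866e+00, -7.61128533e-02]), 'qd': array([ 7.45556216e-04,  6.17982374e-04,  7.79543536e-04, -1.88462751e-03,
        4.19157023e-04,  6.23882176e-05]), 'joint_efforts': array([ 2.29938193e-01, -5.44816840e+01, -1.67088729e+01, -1.72442123e-01,
        1.39233727e+00, -8.34530045e-03]), 'tcp_pos': array([ 0.61820257, -0.08381094,  0.0685203 ]), 'eef_rot': array([3.13928231e+00, 8.18930582e-05, 1.32260416e+00]), 'force': array([ 5.52552217, -1.99399135,  0.04867581]), 'wrist_torque': array([-0.20393797, -0.99767221,  0.05793445]), 'grasp_force': 58.932902812957764, 'opening': 0.3198934308663951}
[   0.34253047 -119.82241043   68.52030083]
[ 0.00028326 -0.00027876 -0.020783  ]
{"slide": [[0.0, 0.0, -0.0007], [0.0002, 0.0, -0.0023], [0.0002, 0.0, -0.0036], [0.0004, 0.0, -0.0051], [0.0005, 0.0, -0.0065], [0.0008, 0.0001, -0.0079], [0.0012, -0.0, -0.0091], [0.0015, -0.0, -0.0104]] , "rotation": [[0.0, 0.0, -0.0], [0.0, 0.0, -0.0], [0.0, 0.0, -0.0], [0.0, 0.0, -0.0], [0.0, 0.0, 
[... 854 characters left out ...]
[0.0123, 0.0, -0.0109], [0.0121, 0.0, -0.01], [0.0118, 0.0, -0.009], [0.0112, -0.0, -0.0081], [0.0106, -0.0, -0.0071], [0.0099, -0.0, -0.0063]] , "rotation": [[0.0, 0.0, -0.0], [0.0, 0.0, -0.0], [0.0, 0.0, -0.0], [0.0, 0.0, -0.0], [0.0, 0.0, -0.0], [0.0, 0.0, -0.0], [0.0, 0.0, -0.0], [0.0, 0.0, -0.0]] }
{"slide": [[0.009, -0.0, -0.0054], [0.008, -0.0001, -0.0045], [0.0069, 0.0, -0.0038], [0.0058, 0.0, -0.0031], [0.0045, 0.0, -0.0023], [0.0033, 0.0, -0.0016], [0.002, 0.0, -0.001], [0.0007, 0.0, -0.0003]] , "rotation": [[0.0, 0.0, -0.0], [0.0, 0.0, -0.0], [0.0, 0.0, -0.0], [0.0, 0.0, -0.0], [0.0, 0.0, -0.0], [0.0, 0.0, -0.0], [0.0, 0.0, -0.0], [0.0, 0.0, -0.0]] }
max step mm 11.301999823040168
```

>>> move_arm --slide '[[0,0,-0.0007],[0.0002,0.001,-0.0023],[0.0002,0.001,-0.0036],[0.0004,0,-0.005],[0.0005,0,-0.0065],[0.0008,0,-0.008],[0.0012,0,-0.009],[0.0015,0,-0.0105]]' --rotation '[[0,0,0],[0,0,0],[0,0,0],[0,0,0],[0,0,0],[0,0,0],[0,0,0],[0,0,0]]'

```text
time: 5.4
tcp_pos: [0.6188, -0.0814, 0.0958]
eef_rot: [-3.141, 0.001, 1.323]
force: [-2.1, -5.7, -2.3]
opening: 0.317
grasp_force: 59.2
```

>>> move_arm --slide '[[0.0019,0,-0.0115],[0.0025,0,-0.0125],[0.0031,0,-0.0135],[0.0037,0,-0.0144],[0.0045,0,-0.015],[0.0053,0,-0.0156],[0.006,0,-0.016],[0.007,0,-0.0162]]' --rotation '[[0,0,0],[0,0,0],[0,0,0],[0,0,0],[0,0,0],[0,0,0],[0,0,0],[0,0,0]]'

```text
time: 6.2
tcp_pos: [0.6242, -0.0599, 0.1647]
eef_rot: [-3.141, -0.002, 1.323]
force: [2.0, 5.0, -5.7]
opening: 0.314
grasp_force: 59.3
```

Forces are small, so I keep raising.

>>> move_arm --slide '[[0.0077,0,-0.0164],[0.0086,0,-0.0164],[0.0094,0,-0.0162],[0.0101,0,-0.0159],[0.0107,0,-0.0155],[0.0113,0,-0.0149],[0.0118,0,-0.0143],[0.0121,0,-0.0135]]' --rotation '[[0,0,0],[0,0,0],[0,0,0],[0,0,0],[0,0,0],[0,0,0],[0,0,0],[0,0,0]]'

```text
time: 7.0
tcp_pos: [0.6362, -0.0125, 0.2381]
eef_rot: [-3.14, -0.001, 1.323]
force: [2.0, 4.8, -9.2]
opening: 0.317
grasp_force: 59.7
```

>>> move_arm --slide '[[0.0123,0,-0.0126],[0.0124,0,-0.0118],[0.0123,0,-0.0109],[0.0121,0,-0.01],[0.0118,0,-0.009],[0.0112,0,-0.0081],[0.0106,0,-0.0071],[0.0099,0,-0.0063]]' --rotation '[[0,0,0],[0,0,0],[0,0,0],[0,0,0],[0,0,0],[0,0,0],[0,0,0],[0,0,0]]'

```text
time: 7.8
tcp_pos: [0.6499, 0.0412, 0.2827]
eef_rot: [-3.139, -0.001, 1.323]
force: [2.0, 4.8, -13.4]
opening: 0.309
grasp_force: 60.2
```

>>> move_arm --slide '[[0.009,0,-0.0054],[0.008,0,-0.0045],[0.0069,0,-0.0038],[0.0058,0,-0.0031],[0.0045,0,-0.0023],[0.0033,0,-0.0016],[0.002,0,-0.001],[0.0007,0,-0.0003]]' --rotation '[[0,0,0],[0,0,0],[0,0,0],[0,0,0],[0,0,0],[0,0,0],[0,0,0],[0,0,0]]'

```text
time: 8.6
tcp_pos: [0.6559, 0.0633, 0.2972]
eef_rot: [3.141, 0.0, 1.322]
force: [-0.1, -0.6, 0.2]
opening: -0.0
grasp_force: 0.0
```

Run:
```python
from h import *
s=arm.get_state();p=s['tcp_pos'];print(s['force'],s['joints'],inj(p))
k=inj(p)+[0,0,20.8];t=np.arctan2(k[2]-75,150-k[1]);print('tilt',t,np.hypot(k[2]-75,150-k[1]))
off=p-knob(t)
rows([knob(a)+off for a in np.linspace(t,1.20,13)[1:]],YK)
```

```text
[-0.12526562 -0.62094745  0.19780166] [-8.29490136e-02  5.57144555e-01  8.13774804e-01 -1.69773766e-04
  1.77016462e+00  1.65381452e-01] [  1.13714289  32.06961679 297.17508632]
tilt 1.1189291778899622 270.0823353225962
{"slide": [[0.0027, -0.0, -0.0013], [0.0028, -0.0, -0.0013], [0.0027, -0.0, -0.0013], [0.0028, -0.0, -0.0013], [0.0028, -0.0, -0.0012], [0.0028, -0.0, -0.0012], [0.0028, -0.0, -0.0012], [0.0028, -0.0001, -0.0012]] , "rotation": [[0.0, 0.0, -0.0], [0.0, 0.0, -0.0], [0.0, 0.0, -0.0], [0.0, 0.0, -0.0], [0.0, 0.0, -0.0], [0.0, 0.0, -0.0], [0.0, 0.0, -0.0], [0.0, 0.0, -0.0]] }
{"slide": [[0.0028, 0.0, -0.0012], [0.0028, 0.0, -0.0011], [0.0028, 0.0, -0.0012], [0.0028, 0.0, -0.0011]] , "rotation": [[0.0, 0.0, -0.0], [0.0, 0.0, -0.0], [0.0, 0.0, -0.0], [0.0, 0.0, -0.0]] }
max step mm 1.8522418848519757
```

The ball slipped out near the end, and the gripper is now shut and empty. I look for the knob.

```bash
python3 - <<'E'
from h import *
r=[]
for n in('scene','top','wrist'):
    I=arm.camera_info(n);im,d=arm.get_image(n);cv2.imwrite(f'pics/{n}2.png',im[:,:,::-1])
    try:
        m=red(im);c,st,mm=blob(m,(0,0,560,420));print(n,c,st);r.append(ray(n,*c,I))
        V=np.array(I['view']);print(np.median(cloud(n,d)[mm],0))
    except Exception as e: print(n,e)
if len(r)>1:
  for a in (r[:2],r): p,e=tri(a);print(p,inj(p),e)
E
python3 -c "
import cv2,numpy as np
a=cv2.imread('pics/scene2.png')[100:320,140:430];b=cv2.imread('pics/wrist2.png')
cv2.imwrite('pics/c2.png',np.hstack([cv2.resize(a,(400,303)),cv2.resize(b,(400,303))]))"
```

```text
scene [302.08092486 132.99421965] [294 127  17  13 173]
[0.65341641 0.02408956 0.3059488 ]
top [269.296875 144.3125  ] [264 137  11  15 128]
[0.64563246 0.03308719 0.30761576]
wrist [281.0483871  337.91397849] [276 329  11  18 186]
[0.64683131 0.02962677 0.31211271]
[0.64709592 0.03126706 0.29965911] [  0.39277647  -1.17263732 299.65911457] [np.float64(0.002444661841903855), np.float64(0.0024446618419038846)]
[0.64697797 0.02869781 0.30492746] [  0.90297224  -3.69347285 304.92745851] [np.float64(0.003744096875309496), np.float64(0.0047008639415589745), np.float64(0.004650121873201941)]
```

View pics/c2.png

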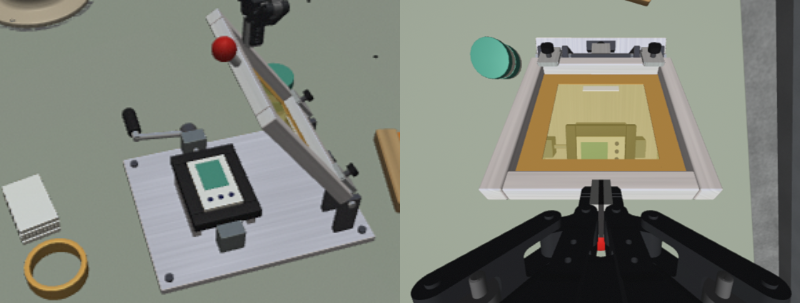

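The frame stays up at tilt about 0.98, with the knob at jig (0,-1,300) mm, and the shut fingers are just behind it. I go up, open, move back over the ball and measure again.

>>> move_arm --slide '[[0,0,-0.02],[0,0,-0.03],[0,0,-0.03],[0,0,-0.01],[0,0,0]]' --rotation '[[0,0,0],[0,0,0],[0,0,0],[0,0,0],[0,0,0]]'

```text
time: 9.25
tcp_pos: [0.656, 0.0634, 0.3513]
eef_rot: [3.14, -0.0, 1.323]
force: [-0.6, 0.5, -0.4]
opening: -0.002
grasp_force: 0.0
```

>>> move_arm --slide '[[-0.01,0,0],[-0.02,0,0],[-0.015,0,0],[-0.01,0,0],[0,0,0],[0,0,0],[0,0,0]]' --rotation '[[0,0,0],[0,0,0],[0,0,0],[0,0,0],[0,0,0],[0,0,0],[0,0,0]]' --grip 0.5

```text
time: 9.95
tcp_pos: [0.6478, 0.0318, 0.3508]
eef_rot: [-3.142, -0.0, 1.323]
force: [0.4, -0.5, -0.1]
opening: 0.748
grasp_force: 0.0
```

Run:
```python
from h import *
r=[]
for n in('scene','top','wrist'):
    I=arm.camera_info(n);im,d=arm.get_image(n);cv2.imwrite(f'pics/{n}3.png',im[:,:,::-1])
    m=red(im)
    if m.sum()<20: print(n,'none');continue
    c,st,mm=blob(m,(0,0,560,420));print(n,c,st,cv2.minEnclosingCircle(np.argwhere(mm)[:,::-1].astype(np.float32)));r.append(ray(n,*c,I))
    p=cloud(n,d)[mm];print('surf',np.median(p,0),np.percentile(p[:,2],97))
import itertools
for a in itertools.combinations(r,2): p,e=tri(a);print(p,inj(p),e[0])
s=arm.get_state();print(s['time'],s['tcp_pos'],inj(s['tcp_pos']),s['eef_rot'],s['joints'],s['opening'])
```

```text
scene [302.06976744 132.95930233] [294 127  17  13 172] ((302.0, 133.5), 8.139510154724121)
surf [0.65300021 0.02413409 0.30600279] 0.3111244973958656
top none
wrist [280.58615004 232.12860676] [ 261  213   40   39 1213] ((280.60205078125, 231.8551025390625), 19.83595848083496)
surf [0.64727675 0.03373835 0.30885661] 0.3127740647234595
[0.64594172 0.02952804 0.29895837] [ -0.30402139  -3.14007485 298.9583733 ] 0.0003626712980910038
10.1 [0.64782382 0.0318219  0.35079208] [  0.96395447  -0.45747833 350.79208184] [-3.14156519e+00 -1.28027959e-05  1.32318427e+00] [-1.33088479e-01  5.32317650e-01  7.10731807e-01  1.67484709e-05
  1.89856901e+00  1.14528974e-01] 0.7476270682795552
```

The knob is at jig (-0.3,-2.5,299) mm, tilt 0.973. I regrasp a little deeper, then swing the tool with the frame so the ball does not have to pivot.

Run:
```python
from h import *
q=knob(.973);q[2]-=.0215;rows(line(q,8),YK)
```

```text
{"slide": [[-0.0003, -0.0002, 0.0154], [-0.0003, -0.0002, 0.0155], [-0.0003, -0.0002, 0.0154], [-0.0004, -0.0002, 0.0155], [-0.0003, -0.0002, 0.0154], [-0.0003, -0.0002, 0.0154], [-0.0003, -0.0002, 0.0155], [-0.0003, -0.0002, 0.0154]] , "rotation": [[-0.0, -0.0, -0.0], [-0.0, -0.0, -0.0], [-0.0, -0.0, -0.0], [-0.0, -0.0, -0.0], [-0.0, -0.0, -0.0], [-0.0, -0.0, -0.0], [-0.0, -0.0, -0.0], [-0.0, -0.0, -0.0]] }
max step mm 9.30387016246465
```

>>> move_arm --slide '[[-0.0003,-0.0002,0.0155],[-0.0003,-0.0002,0.0155],[-0.0003,-0.0002,0.0155],[-0.0003,-0.0002,0.0155],[-0.0003,-0.0002,0.0155],[-0.0003,-0.0002,0.0155],[-0.0003,-0.0002,0.0155],[-0.0003,-0.0002,0.0155]]' --rotation '[[0,0,0],[0,0,0],[0,0,0],[0,0,0],[0,0,0],[0,0,0],[0,0,0],[0,0,0]]'

```text
time: 10.9
tcp_pos: [0.6465, 0.0303, 0.2757]
eef_rot: [-3.142, 0.0, 1.323]
force: [0.9, 0.1, 0.1]
opening: 0.752
grasp_force: 0.0
```

>>> move_arm --slide '[[0,0,0],[0,0,0],[0,0,0],[0,0,0],[0,0,0],[0,0,0],[0,0,0],[0,0,0]]' --rotation '[[0,0,0],[0,0,0],[0,0,0],[0,0,0],[0,0,0],[0,0,0],[0,0,0],[0,0,0]]' --grip -1

```text
time: 11.7
tcp_pos: [0.6471, 0.03, 0.277]
eef_rot: [3.139, -0.0, 1.322]
force: [4.4, -2.0, 1.6]
opening: 0.32
grasp_force: 59.0
```

```bash
cat >> h.py <<'E'
def swing(ts,t0):
    s=arm.get_state();p0=s['tcp_pos'];R0=Ro.from_euler('xyz',s['eef_rot']);off=p0-knob(t0);ax=Ro.from_euler('z',YAW).apply([1,0,0])
    p,R=p0,R0;S=[];W=[]
    for t in ts:
        D=Ro.from_rotvec(-ax*(t-t0));q=knob(t)+D.apply(off);T=D*R0
        S.append([round(float(a),4) for a in R.inv().apply(q-p)/.6]);W.append([round(float(a),4) for a in (R.inv()*T).as_rotvec()/(np.pi/4)]);p,R=q,T
    print(S,W,'end',inj(p))
E
python3 - <<'E'
from h import *
s=arm.get_state();p=s['tcp_pos'];print(inj(p),s['force'],s['opening'],s['grasp_force'],s['joints'],inj(p)-inj(knob(.973)))
swing(np.r_[.978,.988,np.linspace(1.003,1.168,12),1.178,1.183],.973)
E
```

```text
[  0.66191905  -2.4008519  277.03043571] [ 4.44609382 -2.01708547  1.57397557] 0.32041304053027525 59.03277397155762 [-1.35954610e-01  5.38064104e-01  9.03075817e-01 -2.61713858e-04
  1.69813320e+00  1.12380399e-01] [  0.66191905  -0.43882175 -21.14559659]
[[0.0017, -0.0, -0.0013], [0.0034, -0.0, -0.0025], [0.0051, -0.0, -0.0038], [0.0051, -0.0, -0.0038], [0.0051, -0.0, -0.0038], [0.0051, -0.0, -0.0038], [0.0051, -0.0, -0.0038], [0.0051, -0.0, -0.0038], [0.0051, -0.0, -0.0038], [0.0051, -0.0, -0.0038], [0.0051, -0.0, -0.0038], [0.0051, -0.0, -0.0038], [0.0051, -0.0, -0.0038], [0.0051, -0.0, -0.0038], [0.0034, -0.0, -0.0025], [0.0017, -0.0, -0.0013]] [[-0.0, -0.0064, -0.0], [-0.0, -0.0127, -0.0], [-0.0001, -0.0191, -0.0], [-0.0001, -0.0191, -0.0], [-0.0001, -0.0191, -0.0], [-0.0001, -0.0191, -0.0], [-0.0001, -0.0191, -0.0], [-0.0001, -0.0191, -0.0], [-0.0001, -0.0191, -0.0], [-0.0001, -0.0191, -0.0], [-0.0001, -0.0191, -0.0], [-0.0001, -0.0191, -0.0], [-0.0001, -0.0191, -0.0], [-0.0001, -0.0191, -0.0], [-0.0, -0.0127, -0.0], [-0.0, -0.0064, -0.0]] end [  0.66191905  43.0624998  304.36147816]
```

>>> move_arm --slide '[[0.0017,0,-0.0013],[0.0034,0,-0.0025],[0.0051,0,-0.0038],[0.0051,0,-0.0038],[0.0051,0,-0.0038],[0.0051,0,-0.0038],[0.0051,0,-0.0038],[0.0051,0,-0.0038]]' --rotation '[[0,-0.0064,0],[0,-0.0127,0],[0,-0.019,0],[0,-0.019,0],[0,-0.019,0],[0,-0.019,0],[0,-0.019,0],[0,-0.019,0]]'

```text
time: 12.5
tcp_pos: [0.6524, 0.0511, 0.292]
eef_rot: [3.139, 0.106, 1.322]
force: [5.4, -3.0, 2.3]
opening: 0.318
grasp_force: 59.3
```

Run:
```python
from h import *
s=arm.get_state();print(inj(s['tcp_pos']),s['eef_rot'])
d=.0055; t=1.078
print(inj(knob(t)))
for n in('scene',):
    I=arm.camera_info(n);im,dd=arm.get_image(n);c,st,mm=blob(red(im),(0,0,560,420));print(c,st)
    # ray meets jig plane x=0
    C,D=ray(n,*c,I);a=inj(C);b=inj(C+D)-a;q=a-b*a[0]/b[0];print(q,np.arctan2(q[2]-75,150-q[1]),np.hypot(q[2]-75,150-q[1]))
```

```text
[  0.7151092   19.39323204 292.00493242] [3.13945058 0.1059091  1.32164602]
[-2.05633511e-14  2.22653393e+01  3.12873614e+02]
[311.72307692 121.92307692] [308 116   8  13  65]
[  0.          11.62105499 317.89604324] 1.0529509365273886 279.54824314435683
```

>>> move_arm --slide '[[0.0051,0,-0.0038],[0.0051,0,-0.0038],[0.0051,0,-0.0038],[0.0051,0,-0.0038],[0.0051,0,-0.0038],[0.0051,0,-0.0038],[0.0034,0,-0.0025],[0.0017,0,-0.0013]]' --rotation '[[0,-0.019,0],[0,-0.019,0],[0,-0.019,0],[0,-0.019,0],[0,-0.019,0],[0,-0.019,0],[0,-0.0127,0],[0,-0.0064,0]]'

```text
time: 13.35
tcp_pos: [0.6582, 0.0742, 0.3048]
eef_rot: [3.139, 0.21, 1.322]
force: [5.6, -4.0, 3.4]
opening: 0.323
grasp_force: 59.8
```

>>> move_arm --slide '[[0.001,0,-0.0008],[0.001,0,-0.0008],[0.001,0,-0.0008],[0.001,0,-0.0008],[0.001,0,-0.0008],[0.001,0,-0.0008]]' --rotation '[[0,-0.004,0],[0,-0.004,0],[0,-0.004,0],[0,-0.004,0],[0,-0.004,0],[0,-0.004,0]]'

```text
time: 13.95
tcp_pos: [0.6592, 0.0779, 0.3066]
eef_rot: [3.139, 0.229, 1.321]
force: [4.4, -3.4, 2.1]
opening: 0.323
grasp_force: 59.8
```

>>> move_arm --slide '[[0.001,0,-0.0008],[0.001,0,-0.0008],[0.001,0,-0.0008],[0.001,0,-0.0008],[0,0,0]]' --rotation '[[0,-0.004,0],[0,-0.004,0],[0,-0.004,0],[0,-0.004,0],[0,0,0]]'

```text
time: 14.45
tcp_pos: [0.6599, 0.0807, 0.3079]
eef_rot: [3.139, 0.241, 1.321]
force: [5.8, -3.2, 2.7]
opening: 0.321
grasp_force: 59.7
```

>>> move_arm --slide '[[0.001,0,-0.0008],[0.001,0,-0.0008],[0.001,0,-0.0008],[0.001,0,-0.0008],[0,0,0]]' --rotation '[[0,-0.004,0],[0,-0.004,0],[0,-0.004,0],[0,-0.004,0],[0,0,0]]'

```text
time: 14.95
tcp_pos: [0.6601, 0.0817, 0.3085]
eef_rot: [3.141, 0.257, 1.32]
force: [1.8, -11.4, -1.7]
opening: 0.319
grasp_force: 59.4
```

Run:
```python
from h import *
s=arm.get_state();p=inj(s['tcp_pos']);R=Ro.from_euler('xyz',s['eef_rot']);k=inj(s['tcp_pos']-R.apply([0,0,.0211]))
print(s['time'],p,k,np.arctan2(k[2]-75,150-k[1]),s['eef_rot'],s['force'],Ro.from_euler('z',-YAW).apply(s['force']))
```

```text
14.95 [  0.7820432   50.9605538  308.49892669] [  0.80839312  56.32025606 328.9068393 ] 1.217337459943739 [3.14142272 0.25683158 1.31964325] [  1.78345071 -11.38804649  -1.66439798] [  4.49846177 -10.61282907  -1.66439798]
```

It is against the stop, with about 10 N of contact. I release the ball and retreat along the tool axis.

>>> move_arm --slide '[[0,0,0],[0,0,0],[0,0,0],[0,0,0],[0,0,0]]' --rotation '[[0,0,0],[0,0,0],[0,0,0],[0,0,0],[0,0,0]]' --grip 0.5

```text
time: 15.45
tcp_pos: [0.66, 0.0843, 0.3087]
eef_rot: [-3.141, 0.253, 1.323]
force: [0.5, -0.0, -0.9]
opening: 0.747
grasp_force: 0.0
```

>>> move_arm --slide '[[0,0,-0.01],[0,0,-0.02],[0,0,-0.02],[0,0,-0.03],[0,0,-0.03],[0,0,-0.02],[0,0,0],[0,0,0]]' --rotation '[[0,0,0],[0,0,0],[0,0,0],[0,0,0],[0,0,0],[0,0,0],[0,0,0],[0,0,0]]'

```text
time: 16.25
tcp_pos: [0.6649, 0.103, 0.3838]
eef_rot: [-3.141, 0.253, 1.323]
force: [-0.3, -0.2, -0.8]
opening: 0.75
grasp_force: 0.0
```

Run:
```python
from h import *
r=[]
for n in('scene','top','wrist'):
    I=arm.camera_info(n);im,d=arm.get_image(n);cv2.imwrite(f'pics/{n}4.png',im[:,:,::-1])
    m=red(im)
    if m.sum()<20: print(n,'none');continue
    c,st,mm=blob(m,(0,0,560,420));print(n,c,st);r.append(ray(n,*c,I))
for i in range(len(r)):
    for j in range(i): 
        p,e=tri([r[i],r[j]]);k=inj(p);print(k,e[0],np.arctan2(k[2]-75,150-k[1]))
s=arm.get_state();print(s['time'],s['tcp_pos'],inj(s['tcp_pos']),s['eef_rot'],s['joints'],s['opening'])
# via: over the grip, tool-down, z=.2 ; first to a safe via at current height on -y/-x side
q=grip(0).copy();q[2]=.30;rows(line(q,24),YL)
```

```text
scene [337.45142857 111.17142857] [329 105  18  13 175]
top [234.93220339 129.48305085] [228 122  15  15 118]
wrist [282.08226691 232.72212066] [ 263  216   39   35 1094]
[  0.54159811  52.8383499  330.06295395] 0.00029915614316784896 1.2068351378579076
[-4.79528305e-02  5.34558232e+01  3.29570018e+02] 3.9308974036562924e-05 1.208310004854855
[  0.36888355  52.85691808 328.9802429 ] 0.00042721312711307567 1.2054815605541882
16.4 [0.66477883 0.10282006 0.38336009] [1.50148687e-01 7.25325768e+01 3.83360094e+02] [-3.14004863  0.25351531  1.32298113] [ 0.06970514  0.67272172  0.38502091 -0.28747685  2.14677053  0.1679755 ] 0.7502184452912313
{"slide": [[-0.0098, -0.0114, 0.0085], [-0.009, -0.0121, 0.0084], [-0.0083, -0.0128, 0.0081], [-0.0075, -0.0133, 0.008], [-0.0067, -0.0139, 0.0079], [-0.0058, -0.0144, 0.0076], [-0.005, -0.0147, 0.0075], [-0.004, -0.0151, 0.0073]] , "rotation": [[-0.011, 0.01, -0.083], [-0.011, 0.01, -0.083], [-0.011, 0.01, -0.083], [-0.011, 0.01, -0.083], [-0.011, 0.01, -0.083], [-0.011, 0.01, -0.083], [-0.011, 0.01, -0.083], [-0.011, 0.01, -0.083]] }
{"slide": [[-0
[... 187 characters left out ...]
 [0.0038, -0.0157, 0.0063]] , "rotation": [[-0.011, 0.01, -0.083], [-0.011, 0.01, -0.083], [-0.011, 0.01, -0.083], [-0.011, 0.01, -0.083], [-0.011, 0.01, -0.083], [-0.011, 0.01, -0.083], [-0.011, 0.01, -0.083], [-0.011, 0.01, -0.083]] }
{"slide": [[0.0047, -0.0154, 0.0061], [0.0057, -0.0152, 0.006], [0.0066, -0.0148, 0.006], [0.0075, -0.0144, 0.0058], [0.0084, -0.014, 0.0059], [0.0092, -0.0134, 0.0057], [0.0101, -0.0128, 0.0058], [0.0108, -0.0122, 0.0057]] , "rotation": [[-0.011, 0.01, -0.083], [-0.011, 0.01, -0.083], [-0.011, 0.01, -0.083], [-0.011, 0.01, -0.083], [-0.011, 0.01, -0.083], [-0.011, 0.01, -0.083], [-0.011, 0.01, -0.083], [-0.011, 0.01, -0.083]] }
max step mm 10.421708113356466
```

View pics/scene4.png

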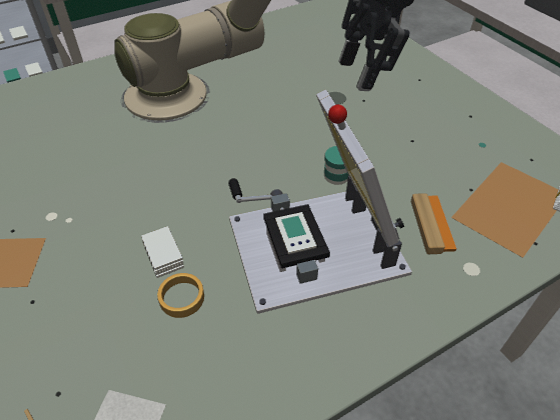

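The scene view shows the screen standing at its stop with the knob at (337,111), tilt about 1.206. The panel is in the nest and the bystanders have not moved. Next I go over the lever grip.

>>> move_arm --slide '[[-0.0098,-0.0114,0.0085],[-0.009,-0.012,0.0084],[-0.0083,-0.0128,0.008],[-0.0075,-0.0133,0.008],[-0.0067,-0.014,0.008],[-0.0058,-0.0144,0.0076],[-0.005,-0.0147,0.0075],[-0.004,-0.015,0.0073]]' --rotation '[[-0.011,0.01,-0.083],[-0.011,0.01,-0.083],[-0.011,0.01,-0.083],[-0.011,0.01,-0.083],[-0.011,0.01,-0.083],[-0.011,0.01,-0.083],[-0.011,0.01,-0.083],[-0.011,0.01,-0.083]]'

```text
time: 17.2
tcp_pos: [0.5974, 0.0623, 0.3557]
eef_rot: [-3.095, 0.176, 1.858]
force: [-0.2, -0.3, -1.2]
opening: 0.752
grasp_force: 0.0
```

>>> move_arm --slide '[[-0.003,-0.0155,0.007],[-0.002,-0.0156,0.007],[-0.0012,-0.0158,0.007],[0,-0.016,0.0067],[0.0008,-0.016,0.0065],[0.0018,-0.016,0.0065],[0.0028,-0.016,0.0063],[0.0038,-0.0157,0.0063]]' --rotation '[[-0.011,0.01,-0.083],[-0.011,0.01,-0.083],[-0.011,0.01,-0.083],[-0.011,0.01,-0.083],[-0.011,0.01,-0.083],[-0.011,0.01,-0.083],[-0.011,0.01,-0.083],[-0.011,0.01,-0.083]]'

```text
time: 18.0
tcp_pos: [0.5302, 0.022, 0.3278]
eef_rot: [-3.096, 0.087, 2.38]
force: [-0.4, -0.5, -0.7]
opening: 0.751
grasp_force: 0.0
```

>>> move_arm --slide '[[0.0047,-0.0154,0.006],[0.0057,-0.015,0.006],[0.0066,-0.0148,0.006],[0.0075,-0.0144,0.006],[0.0084,-0.014,0.006],[0.0092,-0.0134,0.0057],[0.01,-0.0128,0.0057],[0.0108,-0.0122,0.0057]]' --rotation '[[-0.011,0.01,-0.083],[-0.011,0.01,-0.083],[-0.011,0.01,-0.083],[-0.011,0.01,-0.083],[-0.011,0.01,-0.083],[-0.011,0.01,-0.083],[-0.011,0.01,-0.083],[-0.011,0.01,-0.083]]'

```text
time: 18.8
tcp_pos: [0.4635, -0.0182, 0.2999]
eef_rot: [-3.141, 0.011, 2.9]
force: [-0.6, 0.4, -0.4]
opening: 0.746
grasp_force: 0.0
```

Run:
```python
from h import *
s=arm.get_state();print(s['time'],s['tcp_pos'],inj(s['tcp_pos']),s['eef_rot'],s['joints'],s['opening'],grip(0))
q=grip(0).copy();q[2]=.13;rows(line(q,8),YL)
```

```text
18.8 [ 0.46349656 -0.01820575  0.29994752] [-165.67130121  -93.79554505  299.94751889] [-3.14099357  0.01063595  2.90007999] [-2.95346970e-01  1.77251647e-01  1.38884954e+00 -2.59226751e-05
  1.56483869e+00 -1.62462743e+00] 0.7463397363972607 [ 0.46415558 -0.0183376   0.04244721]
{"slide": [[0.0002, 0.0, 0.0354], [0.0002, 0.0001, 0.0354], [0.0001, -0.0, 0.0354], [0.0001, 0.0, 0.0354], [0.0, 0.0, 0.0354], [-0.0, 0.0001, 0.0354], [-0.0001, -0.0, 0.0354], [-0.0002, 0.0, 0.0354]] , "rotation": [[-0.0, 0.002, 0.001], [-0.0, 0.002, 0.001], [-0.0, 0.002, 0.001], [-0.0, 0.002, 0.001], [-0.0, 0.002, 0.001], [-0.0, 0.002, 0.001], [-0.0, 0.002, 0.001], [-0.0, 0.002, 0.001]] }
max step mm 21.24042372458704
```

>>> move_arm --slide '[[0,0,0.03],[0,0,0.04],[0,0,0.04],[0,0,0.04],[0,0,0.04],[0,0,0.04],[0,0,0.035],[0,0,0.018]]' --rotation '[[0,0.002,0.001],[0,0.002,0.001],[0,0.002,0.001],[0,0.002,0.001],[0,0.002,0.001],[0,0.002,0.001],[0,0.002,0.001],[0,0.002,0.001]]'

```text
time: 19.6
tcp_pos: [0.4643, -0.0183, 0.129]
eef_rot: [-3.141, -0.004, 2.891]
force: [0.2, 0.1, 0.0]
opening: 0.751
grasp_force: 0.0
```

>>> move_arm --slide '[[0,0,0],[0,0,0]]' --rotation '[[0,0,0],[0,0,0]]'

```text
time: 19.8
tcp_pos: [0.4656, -0.0186, 0.1312]
eef_rot: [-3.141, -0.0, 2.891]
force: [-0.1, 0.3, -0.2]
opening: 0.751
grasp_force: 0.0
```

Run:
```python
from h import *
s=arm.get_state();print(s['time'],s['tcp_pos'],inj(s['tcp_pos']),s['eef_rot'])
I=arm.camera_info('wrist');im,d=arm.get_image('wrist');cv2.imwrite('pics/w5.png',im[:,:,::-1])
V=np.array(I['view']);v,u=np.mgrid[:420,:560]
P=(np.stack([(u-I['cx'])/I['fx']*d,-(v-I['cy'])/I['fy']*d,-d],-1)-V[:3,3])@V[:3,:3]
Q=inj(P.reshape(-1,3)).reshape(P.shape)
m=(im.max(2)<60)&(Q[...,2]>25)&(Q[...,2]<60)&(Q[...,0]>-205)&(Q[...,0]<-120)&(np.abs(Q[...,1]+94)<30)
print(m.sum(),[np.percentile(Q[m][:,i],[2,50,98]) for i in range(3)],np.argwhere(m).mean(0))
q=grip(0).copy();q[2]-=.0205;rows(line(q,8),YL)
```

```text
19.8 [ 0.46557225 -0.01859046  0.13123386] [-163.56436163  -93.6640989   131.2338629 ] [-3.14055528e+00 -1.32913107e-04  2.89139069e+00]
1502 [array([-190.12859718, -168.37098881, -143.22752211]), array([-101.46293075,  -91.82176521,  -82.10072956]), array([45.060824  , 52.67731452, 54.9369011 ])] [212.44740346 284.16111851]
{"slide": [[0.0004, 0.0, 0.0228], [0.0003, 0.0, 0.0228], [0.0004, 0.0, 0.0229], [0.0003, 0.0, 0.0228], [0.0004, 0.0, 0.0228], [0.0003, 0.0, 0.0228], [0.0004, 0.0, 0.0229], [0.0003, 0.0, 0.0228]] , "rotation": [[-0.0, 0.0, -0.001], [-0.0, 0.0, -0.001], [-0.0, 0.0, -0.001], [-0.0, 0.0, -0.001], [-0.0, 0.0, -0.001], [-0.0, 0.0, -0.001], [-0.0, 0.0, -0.001], [-0.0, 0.0, -0.001]] }
max step mm 13.742095910013145
```

View pics/w5.png

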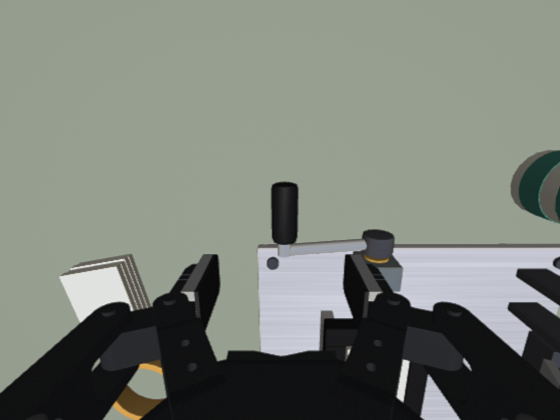

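The wrist view shows the black grip at (284,212) between the fingers. By depth it spans jig x -190..-143 and y about -92, as predicted. I descend and close.

>>> move_arm --slide '[[0.0003,0.0002,0.0228],[0.0003,0.0002,0.0228],[0.0003,0.0002,0.0228],[0.0003,0.0002,0.0228],[0.0003,0,0.0228],[0.0003,0,0.0228],[0.0003,0,0.0228],[0.0003,0,0.0228]]' --rotation '[[0,0,0],[0,0,0],[0,0,0],[0,0,0],[0,0,0],[0,0,0],[0,0,0],[0,0,0]]'

```text
time: 20.65
tcp_pos: [0.4647, -0.018, 0.0216]
eef_rot: [-3.14, 0.001, 2.891]
force: [-1.0, -0.5, 0.1]
opening: 0.747
grasp_force: 0.0
```

>>> move_arm --slide '[[0,0,0],[0,0,0],[0,0,0],[0,0,0],[0,0,0],[0,0,0],[0,0,0],[0,0,0]]' --rotation '[[0,0,0],[0,0,0],[0,0,0],[0,0,0],[0,0,0],[0,0,0],[0,0,0],[0,0,0]]' --grip -1

```text
time: 21.45
tcp_pos: [0.4649, -0.0162, 0.0222]
eef_rot: [3.14, 0.002, 2.891]
force: [5.4, 15.3, 0.4]
opening: 0.236
grasp_force: 58.5
```

Run:
```python
from h import *
s=arm.get_state();p=s['tcp_pos'];print(s['time'],inj(p),s['eef_rot'],s['force'],s['opening'],s['grasp_force'],s['joints'])
off=p-grip(0);print(Ro.from_euler('z',-YAW).apply(off)*1000)
cs=1.3*(.5-.5*np.cos(np.pi*np.arange(1,33)/32))
rows([grip(c)+off for c in cs],YL)
```

```text
21.45 [-164.75307409  -91.49384371   22.22052387] [3.13964734e+00 1.69844227e-03 2.89057932e+00] [ 5.4493281  15.33023989  0.41079921] 0.2363407921274771 58.52126061916351 [-0.29130105  0.51964686  1.81250653  0.00278388  0.80782248 -1.61300793]
[  0.24692591   2.26938334 -20.22668328]
{"slide": [[-0.0, 0.0001, -0.0004], [-0.0, 0.0002, -0.0013], [-0.0, 0.0004, -0.0022], [-0.0, 0.0007, -0.003], [-0.0, 0.0009, -0.0037], [-0.0, 0.0012, -0.0045], [-0.0, 0.0016, -0.0052], [-0.0, 0.002, -0.0057]] , "rotation": [[0.0, 0.0, -0.0], [0.0, 0.0, -0.0], [0.0, 0.0, -0.0], [0.0, 0.0, -0.0], [0.0, 0.0, -0.0], [0.0, 0.0, -0.0], [0.0, 0.0, -0.0], [0.0, 0.0, -0.0]] }
{"slide": [[-0.0, 0.0026, -0.0062], [0.0, 0.003, -0.0065], [0.0, 0.0037, -0.0069], [0.0, 0.0042, -0.007], [0.0, 0.0048, -0.007], [0.0001, 0.0054, -0.0069], [-0.0, 0.006, -0.0066], [-0.0, 0.0064, -0.0064]] , "rotation": [[0.0, 0.0, -0.0], [0.0, 0.0, -0.0], [0.0, 0.0, -0.0], [0.0, 0.0, -0.0], [0.0, 0.0, -0.0], [0.0, 0.0, -0.0], [0.0, 0.0, -0.0], [0.0, 0.0, -0.0]] }
{"slide": [[0.0, 0.0068, -0.0059], [0.0001, 0.0071, -0.0054], [-0.0, 0.0073, -0.0049], [0.0, 0.0073, -0.0043], [0.0001, 0.0073, -0.0037], [-0.0, 0.0071, -0.0031], [0.0, 0.0068, -0.0026], [0.0, 0.0064, -0.0021]] , "rotation": [[0.0, 0.0, -0.0], [0.0, 0.0, -0.0], [0.0, 0.0, -0.0], [0.0, 0.0, -0.0], [0.0, 0.0, -0.0], [0.0, 0.0, -0.0], [0.0, 0.0, -0.0], [0.0, 0.0, -0.0]] }
{"slide": [[0.0001, 0.0058, -0.0016], [0.0, 0.0053, -0.0012], [0.0, 0.0045, -0.0009], [0.0, 0.0038, -0.0006], [0.0001, 0.003, -0.0004], [-0.0, 0.0022, -0.0003], [-0.0, 0.0013, -0.0001], [-0.0, 0.0005, -0.0]] , "rotation": [[0.0, 0.0, -0.0], [0.0, 0.0, -0.0], [0.0, 0.0, -0.0], [0.0, 0.0, -0.0], [0.0, 0.0, -0.0], [0.0, 0.0, -0.0], [0.0, 0.0, -0.0], [0.0, 0.0, -0.0]] }
max step mm 5.430580079512685
```

The grasp works, but the bar sits about 2 mm to +y of my centre, which gives 15 N sideways. I regrip recentred and 5 mm deeper. I will lean the tool partly with the lever so the bar rolls less between the pads.

>>> move_arm --slide '[[0,0,0],[0,0,0],[0,0.0035,0.004],[0,0,0.0043],[0,0,0]]' --rotation '[[0,0,0],[0,0,0],[0,0,0],[0,0,0],[0,0,0]]' --grip 0

```text
time: 21.95
tcp_pos: [0.4642, -0.0157, 0.0159]
eef_rot: [-3.141, -0.002, 2.891]
force: [-0.5, -0.3, 0.0]
opening: 0.501
grasp_force: 0.0
```

>>> move_arm --slide '[[0,0,0],[0,0,0],[0,0,0],[0,0,0],[0,0,0]]' --rotation '[[0,0,0],[0,0,0],[0,0,0],[0,0,0],[0,0,0]]' --grip -1

```text
time: 22.45
tcp_pos: [0.4644, -0.0158, 0.0162]
eef_rot: [-3.14, -0.001, 2.892]
force: [-0.8, -2.3, 1.2]
opening: 0.236
grasp_force: 58.5
```

```bash
cat >> h.py <<'E'
def lever(cs,c0,lean,goff):
    """arc rows; goff = grasp offset (world) from grip model to true grip; tool leans by lean*(c-c0)"""
    s=arm.get_state();p0=s['tcp_pos'];R0=Ro.from_euler('xyz',s['eef_rot']);off=p0-grip(c0)-goff;ax=Ro.from_euler('z',YAW).apply([1,0,0])
    p,R=p0,R0;S=[];W=[]
    for c in cs:
        D=Ro.from_rotvec(-ax*lean*(c-c0));q=grip(c)+goff+D.apply(off);T=D*R0
        S.append([round(float(a),4) for a in R.inv().apply(q-p)/.6]);W.append([round(float(a),4) for a in (R.inv()*T).as_rotvec()/(np.pi/4)]);p,R=q,T
    for i in range(0,len(S),8): print(S[i:i+8],W[i:i+8])
    print('end',inj(p))
E
python3 - <<'E'
from h import *
s=arm.get_state();p=s['tcp_pos'];print(s['time'],inj(p),s['eef_rot'],s['force'],s['opening'],s['grasp_force'])
g=inj(p)-inj(grip(0));print(g)
goff=Ro.from_euler('z',YAW).apply([g[0],g[1],0])/1000
lever(1.3*(.5-.5*np.cos(np.pi*np.arange(1,33)/32)),0,.45,goff)
E
```

```text
22.45 [-165.39960873  -91.27426337   16.23393694] [-3.14038065e+00 -1.01166404e-03  2.89151826e+00] [-0.79753156 -2.33058335  1.19580603] 0.23643163727563116 58.48618805408478
[ -0.39960873   2.48896368 -26.21327021]
[[0.0, 0.0, -0.0004], [0.0, 0.0, -0.0013], [0.0, 0.0001, -0.0022], [0.0, 0.0002, -0.003], [0.0, 0.0003, -0.0038], [0.0, 0.0004, -0.0045], [0.0, 0.0006, -0.0052], [0.0, 0.0008, -0.0059]] [[0.0018, -0.0, 0.0], [0.0054, -0.0, 0.0], [0.0089, -0.0, 0.0], [0.0123, -0.0001, 0.0], [0.0156, -0.0001, 0.0], [0.0188, -0.0001, 0.0], [0.0218, -0.0001, 0.0], [0.0245, -0.0001, 0.0]]
[[0.0, 0.001, -0.0064], [0.0, 0.0013, -0.0069], [0.0, 0.0016, -0.0073], [0.0, 0.002, -0.0076], [0.0, 0.0023, -0.0078], [0.0, 0.0026, -0.0079], [0.0, 0.003, -0.0079], [0.0, 0.0033, -0.0078]] [[0.0271, -0.0001, 0.0], [0.0294, -0.0001, 0.0], [0.0313, -0.0001, 0.0], [0.033, -0.0001, 0.0], [0.0344, -0.0002, 0.0], [0.0355, -0.0002, 0.0], [0.0362, -0.0002, 0.0], [0.0365, -0.0002, 0.0]]
[[0.0, 0.0035, -0.0077], [0.0, 0.0038, -0.0074], [0.0, 0.0039, -0.0071], [0.0, 0.004, -0.0067], [0.0, 0.0041, -0.0063], [0.0, 0.0041, -0.0058], [0.0, 0.0039, -0.0053], [0.0, 0.0038, -0.0048]] [[0.0365, -0.0002, 0.0], [0.0362, -0.0002, 0.0], [0.0355, -0.0002, 0.0], [0.0344, -0.0002, 0.0], [0.033, -0.0001, 0.0], [0.0313, -0.0001, 0.0], [0.0294, -0.0001, 0.0], [0.0271, -0.0001, 0.0]]
[[0.0, 0.0035, -0.0042], [0.0, 0.0032, -0.0037], [0.0, 0.0028, -0.0031], [0.0, 0.0024, -0.0025], [0.0, 0.0019, -0.002], [0.0, 0.0014, -0.0014], [0.0, 0.0008, -0.0008], [0.0, 0.0003, -0.0003]] [[0.0245, -0.0001, 0.0], [0.0218, -0.0001, 0.0], [0.0188, -0.0001, 0.0], [0.0156, -0.0001, 0.0], [0.0123, -0.0001, 0.0], [0.0089, -0.0, 0.0], [0.0054, -0.0, 0.0], [0.0018, -0.0, 0.0]]
end [-165.39960873  -30.47182835   90.72103387]
```

>>> move_arm --slide '[[0,0,-0.0004],[0,0,-0.0013],[0,0.0001,-0.0022],[0,0.0002,-0.003],[0,0.0003,-0.0038],[0,0.0004,-0.0045],[0,0.0006,-0.0052],[0,0.0008,-0.0059]]' --rotation '[[0.0018,0,0],[0.0054,0,0],[0.009,0,0],[0.0123,0,0],[0.0156,0,0],[0.019,0,0],[0.022,0,0],[0.0245,0,0]]'

```text
time: 23.25
tcp_pos: [0.4647, -0.0142, 0.0319]
eef_rot: [-3.052, -0.002, 2.892]
force: [-0.6, -6.5, -6.8]
opening: 0.239
grasp_force: 59.1
```

>>> move_arm --slide '[[0,0.001,-0.0064],[0,0.0013,-0.0069],[0,0.0016,-0.0073],[0,0.002,-0.0076],[0,0.0023,-0.0078],[0,0.0026,-0.0079],[0,0.003,-0.0079],[0,0.0033,-0.0078]]' --rotation '[[0.027,0,0],[0.0294,0,0],[0.0313,0,0],[0.033,0,0],[0.0344,0,0],[0.0355,0,0],[0.0362,0,0],[0.0365,0,0]]'

```text
time: 24.05
tcp_pos: [0.4684, 0.0004, 0.066]
eef_rot: [-2.842, -0.002, 2.892]
force: [-3.4, -14.9, -0.1]
opening: 0.234
grasp_force: 58.7
```

```bash
cat >> h.py <<'E'
def chk(d=.0262):
    s=arm.get_state();R=Ro.from_euler('xyz',s['eef_rot']);k=inj(s['tcp_pos']-R.apply([0,0,d]))
    y,z=k[1]+7.5,k[2]-28
    print(s['time'],'grasp pt',k,'r',np.hypot(y,z),'c',1.4+np.arctan2(y,z),'F jig',Ro.from_euler('z',-YAW).apply(s['force']),s['opening'],s['joints'])
E
python3 - <<'E'
from h import *
chk()
im,d=arm.get_image('scene');cv2.imwrite('pics/s6.png',cv2.resize(im[120:270,190:350,::-1],(640,600),interpolation=cv2.INTER_CUBIC))
E
```

```text
24.05 grasp pt [-165.36789366  -66.83514916   91.00380194] r 86.54558905111212 c 0.6445804628531776 F jig [  0.30518937 -15.3018852   -0.11626336] 0.23424998951639395 [-0.08993293  0.49778398  1.70367792 -0.34924519  1.01938189 -1.21486846]
```

View pics/s6.png

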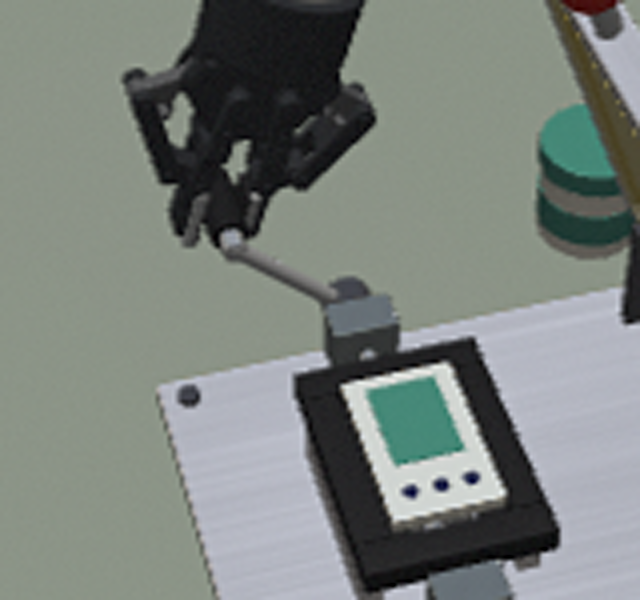

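The fingers hold the bar, the rod follows, and the panel is still seated. I continue.

>>> move_arm --slide '[[0,0.0035,-0.0077],[0,0.0038,-0.0074],[0,0.0039,-0.0071],[0,0.004,-0.0067],[0,0.0041,-0.0063],[0,0.0041,-0.0058],[0,0.0039,-0.0053],[0,0.0038,-0.0048]]' --rotation '[[0.0365,0,0],[0.0362,0,0],[0.0355,0,0],[0.0344,0,0],[0.033,0,0],[0.0313,0,0],[0.0294,0,0],[0.027,0,0]]'

```text
time: 24.9
tcp_pos: [0.4752, 0.0268, 0.0896]
eef_rot: [-2.63, -0.001, 2.89]
force: [-7.1, -19.3, 17.5]
opening: 0.241
grasp_force: 58.3
```

>>> move_arm --slide '[[0,0.0035,-0.0042],[0,0.0032,-0.0037],[0,0.0028,-0.0031],[0,0.0024,-0.0025],[0,0.002,-0.002],[0,0.0014,-0.0014],[0,0.0008,-0.0008],[0,0.0003,-0.0003]]' --rotation '[[0.0245,0,0],[0.022,0,0],[0.019,0,0],[0.0156,0,0],[0.0123,0,0],[0.009,0,0],[0.0054,0,0],[0.0018,0,0]]'

```text
time: 25.7
tcp_pos: [0.479, 0.0412, 0.0957]
eef_rot: [-2.55, 0.005, 2.89]
force: [-7.3, -14.2, 3.2]
opening: 0.239
grasp_force: 58.9
```

Run:
```python
from h import *
chk()
im,d=arm.get_image('scene');cv2.imwrite('pics/s7.png',cv2.resize(im[120:270,190:350,::-1],(640,600),interpolation=cv2.INTER_CUBIC))
r=im.astype(int);P=cloud('scene',d);Q=inj(P.reshape(-1,3)).reshape(P.shape)
# panel top height, vs start picture; and rod pixels near the lever's plane
d0=np.load('scene.npz')['d']
m=(abs(Q[...,0])<35)&(abs(Q[...,1]+10)<20)&(Q[...,2]>50)&(Q[...,2]<90);print('panel z',np.median(Q[m][:,2]),m.sum())
m=(abs(Q[...,0])>54)&(abs(Q[...,0])<62)&(abs(Q[...,1]+10)<40)&(Q[...,2]>50)&(Q[...,2]<90);print('nest z',np.median(Q[m][:,2]))
m=(Q[...,0]>-142)&(Q[...,0]<-124)&(Q[...,2]>45)&(Q[...,2]<120)&(Q[...,1]>-60)&(Q[...,1]<30)&(im.max(2)>70);print('rod',m.sum(),np.polyfit(Q[m][:,2]-28,Q[m][:,1],1),np.median(Q[m],0))
```

```text
25.7 grasp pt [-165.12039941  -17.7938502   117.49084735] r 90.08093644394727 c 1.2854764745626732 F jig [ -3.65638475 -15.51192483   3.16632147] 0.2394811726558606 [ 0.12050273  0.56805844  1.5618149  -0.57209297  1.29590302 -0.95769314]
panel z 69.58100546930953 580
nest z 58.76125774512853
rod 87 [ -0.1613964  -11.52202158] [-128.37304755  -22.48765233  106.45460155]
```

View pics/s7.png

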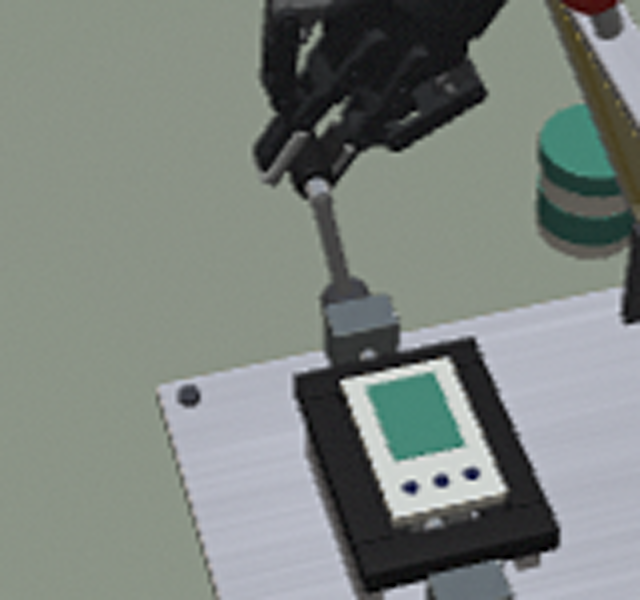

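The panel has risen about 8 mm. The rod still leans about 0.16 rad short of upright (c ≈ 1.24), so I ease the grip further along +y.

>>> move_arm --slide '[[0,0.002,-0.0014],[0,0.002,-0.0014],[0,0.002,-0.0014],[0,0.002,-0.0014],[0,0.002,-0.0014],[0,0.002,-0.0014],[0,0,0],[0,0,0]]' --rotation '[[0,0,0],[0,0,0],[0,0,0],[0,0,0],[0,0,0],[0,0,0],[0,0,0],[0,0,0]]'

```text
time: 26.55
tcp_pos: [0.4808, 0.0484, 0.0971]
eef_rot: [-2.542, 0.003, 2.889]
force: [-12.5, -13.2, 43.6]
opening: 0.239
grasp_force: 61.3
```

```bash
cat > m.py <<'E'
from h import *
chk()
im,d=arm.get_image('scene');cv2.imwrite('pics/s8.png',cv2.resize(im[120:270,190:350,::-1],(640,600),interpolation=cv2.INTER_CUBIC))
P=cloud('scene',d);Q=inj(P.reshape(-1,3)).reshape(P.shape)
m=(abs(Q[...,0])<35)&(abs(Q[...,1]+10)<20)&(Q[...,2]>50)&(Q[...,2]<90);print('panel z',np.median(Q[m][:,2]),Q[m][:,2].mean(),m.sum())
g=im.max(2)>70
m=g&(Q[...,0]>-142)&(Q[...,0]<-115)&(Q[...,2]>55)&(Q[...,2]<112)&(Q[...,1]>-60)&(Q[...,1]<40)
for lo in range(55,112,8):
    k=m&(Q[...,2]>=lo)&(Q[...,2]<lo+8)
    if k.sum()>2: print(lo,k.sum(),np.median(Q[k],0),'c',1.4+np.arctan2(np.median(Q[k][:,1])+9,np.median(Q[k][:,2])-28))
r=red(im);r[:,:300]=0;c,st,mm=blob(r,(0,0,560,420));print('knob px',c)
E
python3 m.py
```

```text
26.55 grasp pt [-165.05441378  -10.1615124   118.7532101 ] r 90.79222869913752 c 1.3706814804570426 F jig [ -8.95020723 -15.8227137   43.60018542] 0.23907262607218474 [ 0.1359066   0.57492626  1.54558529 -0.57067591  1.31693554 -0.95093402]
panel z 69.69311799059336 69.67578224636063 580
55 6 [-128.53927199  -16.06896756   60.20055229] c 1.1838986245399357
63 5 [-127.98472257  -14.22512477   64.89871464] c 1.2593280738078136
71 4 [-127.86703965  -17.99343316   73.81762833] c 1.2061765726290736
79 4 [-128.66406907  -19.57173044   81.09523903] c 1.2034614897071603
87 7 [-128.52900304  -16.26450404   90.52978031] c 1.284341779430726
95 7 [-129.32049081  -19.37963055   98.66918824] c 1.2541663838287453
103 7 [-127.66473602  -19.6999568   109.77340848] c 1.2698903397824242
knob px [337.40555556 111.29444444]
```

A 43 N upward force has appeared. I wait a moment to see whether it persists, and look.

>>> move_arm --slide '[[0,-0.0008,-0.0012]]' --rotation '[[0,0,0]]'

```text
time: 26.7
tcp_pos: [0.4808, 0.0486, 0.0972]
eef_rot: [-2.544, 0.002, 2.89]
force: [-8.9, -14.8, 31.0]
opening: 0.236
grasp_force: 60.1
```

```bash
python3 m.py; python3 -c "
from h import *
s=arm.get_state();print(s['wrist_torque'],s['joint_efforts'],s['eef_rot'])
im,d=arm.get_image('wrist');a=cv2.imread('pics/s8.png')
cv2.imwrite('pics/c9.png',np.hstack([cv2.resize(a,(400,375)),cv2.resize(im[:,:,::-1],(400,375))]))"
```

```text
26.7 grasp pt [-165.05145895   -9.99036815  118.88796312] r 90.92207528121837 c 1.3726064364818107 F jig [ -5.06070716 -16.50346014  30.99954537] 0.23627906175325694 [ 0.13578669  0.57454032  1.54527069 -0.56952053  1.31698163 -0.95215011]
panel z 69.65824201762952 69.63448888601346 581
55 7 [-127.97603791  -16.11945003   60.46039331] c 1.1840914415907482
63 5 [-128.31555165  -16.58039732   66.21559929] c 1.204183091971723
71 3 [-128.93695276  -17.37149012   78.42712345] c 1.2354887008579536
79 6 [-128.49958075  -18.83794733   82.48187424] c 1.2213522446889196
87 6 [-127.62438398  -15.27260577   91.57882349] c 1.3016595165311977
95 6 [-129.49237044  -19.70277016   96.7989252 ] c 1.245671075165286
103 9 [-128.08038125  -19.79583052  109.35957153] c 1.2680778513159896
knob px [337.3956044  111.35164835]
[-5.44677916  2.34986181 -0.64573325] [  6.15737244 -30.30475616 -15.06409585   4.92763951  -5.64230829
  -0.03352007] [-2.54358782e+00  2.13279101e-03  2.88965843e+00]
```

View pics/c9.png

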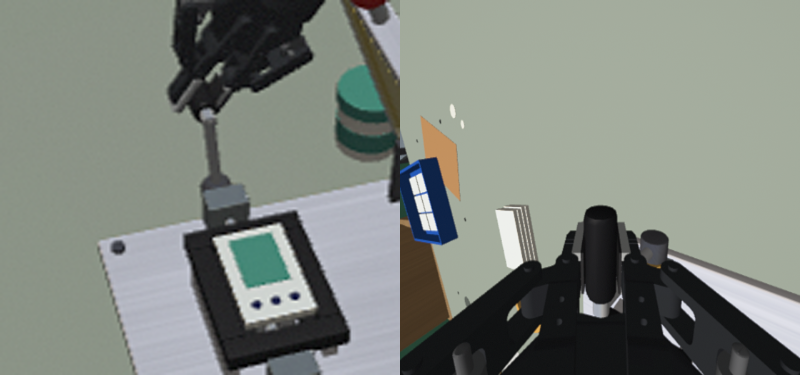

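The view shows the rod nearly upright with the panel lifted. I compare the rod's image line with projected lever angles before the last trim.

```bash
cat > px.py <<'E'
from h import *
def proj(n,p):
    I=arm.camera_info(n);V=np.array(I['view']);q=V[:3,:3]@p+V[:3,3];return np.array([I['cx']+I['fx']*q[0]/-q[2],I['cy']-I['fy']*q[1]/-q[2]])
im,d=arm.get_image('scene')
for c in(1.2,1.3,1.4,1.5):print(c,[proj('scene',J(-133,-9-r*np.sin(1.4-c),28+r*np.cos(1.4-c))).round(1) for r in(30,50,70,85)])
g=im.max(2).astype(int)
# rod: greyish pixels per image row brighter than the dark gripper, darker/less green than the bench
for v in range(164,194,3): print(v,[tuple(int(a) for a in im[v,u]) for u in range(267,281)])
E
python3 px.py
```

```text
1.2 [array([273.8, 185.8]), array([271.8, 179.6]), array([269.9, 173.1]), array([268.3, 168.1])]
1.3 [array([275.1, 185.4]), array([274.1, 178.8]), array([273.1, 172.1]), array([272.3, 166.9])]
1.4 [array([276.5, 185.1]), array([276.4, 178.3]), array([276.4, 171.3]), array([276.3, 165.9])]
1.5 [array([277.8, 184.8]), array([278.7, 177.9]), array([279.6, 170.8]), array([280.3, 165.3])]
164 [(17, 15, 17), (22, 22, 21), (12, 12, 16), (98, 101, 98), (137, 142, 150), (144, 149, 159), (145, 151, 161), (150, 150, 151), (82, 81, 80), (9, 6, 7), (35, 36, 36), (125, 132, 121), (142, 150, 137), (141, 148, 137)]
167 [(119, 125, 116), (58, 60, 56), (3, 1, 5), (98, 97, 96), (140, 141, 138), (121, 123, 126), (109, 112, 117), (99, 99, 104), (97, 96, 96), (106, 110, 103), (134, 141, 130), (140, 148, 135), (139, 147, 135), (139, 147, 135)]
170 [(138, 146, 134), (140, 147, 135), (142, 150, 137), (142, 150, 137), (93, 97, 91), (66, 66, 65), (72, 72, 69), (70, 70, 69), (63, 64, 64), (126, 134, 122), (140, 149, 136), (139, 147, 135), (139, 148, 134), (139, 147, 135)]
173 [(139, 147, 134), (139, 147, 135),
[... 850 characters left out ...]
9, 136), (139, 146, 134)]
185 [(138, 146, 134), (138, 146, 133), (138, 146, 134), (138, 146, 134), (140, 148, 135), (142, 151, 138), (93, 96, 90), (66, 65, 66), (70, 69, 68), (69, 68, 68), (79, 79, 78), (131, 139, 127), (140, 149, 135), (139, 148, 135)]
188 [(138, 146, 133), (138, 146, 134), (138, 146, 135), (139, 147, 135), (139, 147, 134), (142, 150, 138), (112, 118, 110), (77, 79, 76), (69, 69, 69), (68, 69, 69), (65, 65, 66), (114, 119, 111), (139, 147, 135), (141, 149, 136)]
191 [(139, 146, 134), (139, 147, 134), (139, 147, 135), (142, 149, 136), (116, 122, 113), (81, 84, 83), (62, 62, 68), (64, 65, 65), (69, 68, 67), (71, 69, 70), (71, 70, 68), (65, 66, 68), (66, 64, 71), (63, 64, 68)]
```

>>> move_arm --slide '[[0,-0.0008,-0.0012],[0,-0.0008,-0.0012],[0,0,0]]' --rotation '[[0,0,0],[0,0,0],[0,0,0]]'

```text
time: 27.15
tcp_pos: [0.4809, 0.049, 0.0973]
eef_rot: [-2.545, 0.001, 2.89]
force: [-7.1, -14.6, 24.1]
opening: 0.236
grasp_force: 59.5
```

The rod line gives c ≈ 1.31. I trim the remaining 0.09 rad, turning the tool with the lever and relieving the upward load.

Run:
```python
from h import *
s=arm.get_state();R=Ro.from_euler('xyz',s['eef_rot']);bar=s['tcp_pos']-R.apply([0,0,.021])
print(inj(bar),inj(grip(1.31)))
lever(np.linspace(1.31,1.40,9)[1:],1.31,1.0,bar-grip(1.31))
```

```text
[-165.08341191  -12.63457179  114.68260191] [-165.          -17.63967668  112.65598231]
[[0.0, 0.0008, -0.001], [0.0, 0.0008, -0.001], [0.0, 0.0008, -0.001], [0.0, 0.0008, -0.001], [0.0, 0.0008, -0.001], [0.0, 0.0008, -0.001], [0.0, 0.0008, -0.001], [0.0, 0.0008, -0.001]] [[0.0143, -0.0001, 0.0], [0.0143, -0.0001, 0.0], [0.0143, -0.0001, 0.0], [0.0143, -0.0001, 0.0], [0.0143, -0.0001, 0.0], [0.0143, -0.0001, 0.0], [0.0143, -0.0001, 0.0], [0.0143, -0.0001, 0.0]]
end [-165.14390872  -18.30399802   98.78272475]
```

>>> move_arm --slide '[[0,0.0006,-0.0014],[0,0.0006,-0.0014],[0,0.0006,-0.0014],[0,0.0006,-0.0014],[0,0.0006,-0.0014],[0,0.0006,-0.0014],[0,0.0006,-0.0014]]' --rotation '[[0.0143,0,0],[0.0143,0,0],[0.0143,0,0],[0.0143,0,0],[0.0143,0,0],[0.0143,0,0],[0.0143,0,0]]'

```text
time: 27.85
tcp_pos: [0.4825, 0.0555, 0.0987]
eef_rot: [-2.47, -0.0, 2.89]
force: [-2.0, -11.0, 6.3]
opening: 0.233
grasp_force: 58.6
```

```bash
cat > rod.py <<'E'
from h import *
from px0 import proj
im,d=arm.get_image('scene');cv2.imwrite('pics/s10.png',im[:,:,::-1])
bg=np.abs(im.astype(int)-[139,147,135]).max(2)
def cen(v,u0=262,u1=294):
    w=np.clip(bg[v,u0:u1]/70.,0,1);return (w*np.arange(u0,u1)).sum()/w.sum(),w.sum()
vs=np.arange(171,188);cu=[cen(v) for v in vs]
ok=[i for i,(a,b) in enumerate(cu) if 3<b<7];a=np.polyfit(vs[ok],[cu[i][0] for i in ok],1);print('n',len(ok),'slope',a[0],'u@178',np.polyval(a,178))
best=[]
for c in np.arange(1.2,1.56,.02):
    P=[proj('scene',J(-133,-9-r*np.sin(1.4-c),28+r*np.cos(1.4-c))) for r in(30,70)];best.append(((P[1]-P[0])[0]/(P[1]-P[0])[1],c))
b=np.array(best);print('c by slope',np.interp(a[0],b[:,0] if b[0,0]<b[-1,0] else b[::-1,0],b[:,1] if b[0,0]<b[-1,0] else b[::-1,1]))
P=cloud('scene',d);Q=inj(P.reshape(-1,3)).reshape(P.shape)
m=(abs(Q[...,0])<35)&(abs(Q[...,1]+10)<20)&(Q[...,2]>50)&(Q[...,2]<90);print('panel z',Q[m][:,2].mean())
chk(.021)
E
grep -v '^for\|^im\|^g=\|^#' px.py | sed '/^ *for/d' > px0.py; python3 rod.py
```

```text
n 17 slope -0.009531362759156089 u@178 276.7210382100751
c by slope 1.4132538583612189
panel z 69.81132981396189
27.9 grasp pt [-165.1247213    -4.46210738  115.16636917] r 87.21929090629617 c 1.4348375590694018 F jig [  0.20588575 -10.1512294   10.52897095] 0.23532227605026157 [ 0.17374679  0.60607059  1.51543752 -0.61623868  1.37911109 -0.91244987]
```

>>> move_arm --slide '[[0,0,0],[0,0,0],[0,0,0],[0,0,0],[0,0,0],[0,0,0],[0,0,0],[0,0,0]]' --rotation '[[0,0,0],[0,0,0],[0,0,0],[0,0,0],[0,0,0],[0,0,0],[0,0,0],[0,0,0]]'

```text
time: 28.7
tcp_pos: [0.4825, 0.0556, 0.0988]
eef_rot: [-2.471, -0.0, 2.89]
force: [-2.9, -9.6, 9.5]
opening: 0.237
grasp_force: 58.9
```

```bash
python3 rod.py
```

```text
n 17 slope -0.025360162993872212 u@178 276.7764712487768
c by slope 1.4248006561685749
panel z 69.77386478507856
28.75 grasp pt [-165.11070044   -4.53357868  115.1957651 ] r 87.24620969835868 c 1.4340071297014818 F jig [ -0.73871983 -10.38654699   8.83272524] 0.2370502897022384 [ 0.17320384  0.60552564  1.51574124 -0.61532739  1.37824908 -0.91302028]
```

View pics/s10.png

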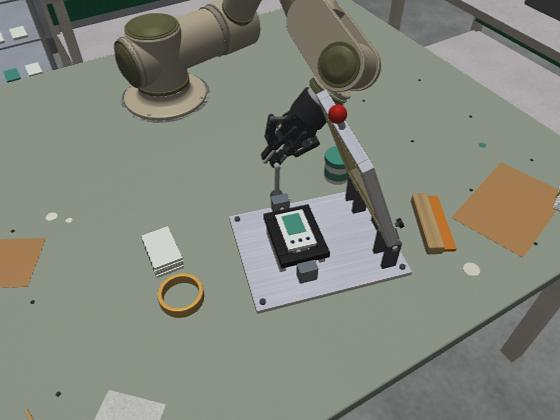

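The scene view shows the screen up (knob at (338,113)), the rod upright (276,180), the panel lifted and the bystanders in place. The estimates say 1.41-1.43, so I ease back about 1 mm and hand in.

>>> move_arm --slide '[[0,-0.0016,0.001],[0,0,0],[0,0,0],[0,0,0],[0,0,0]]' --rotation '[[0,0,0],[0,0,0],[0,0,0],[0,0,0],[0,0,0]]'

```text
time: 29.25
tcp_pos: [0.4823, 0.0549, 0.0987]
eef_rot: [-2.472, 0.0, 2.89]
force: [-2.6, -8.4, 9.2]
opening: 0.234
grasp_force: 59.1
```

```bash
python3 rod.py; python3 -c "
from h import *
im,d=arm.get_image('scene');r=red(im);r[:,:300]=0;print(blob(r,(0,0,560,420))[0])"
```

```text
n 17 slope 0.004122701859765432 u@178 276.6167076480529
c by slope 1.403338084119068
panel z 69.7828126527823
29.3 grasp pt [-165.12698477   -5.31034101  115.18880189] r 87.21629309276763 c 1.425108715416846 F jig [-0.56629522 -7.96453174  9.67242879] 0.235578714410543 [ 0.1716413   0.60450817  1.51743439 -0.61528875  1.37614837 -0.91385794]
[337.42934783 111.27173913]
```

```bash
python3 -c "
from rig import arm
print(arm.sign_off())"
```

```text
the job is handed in; nothing more can be done
None
```

I handed the job in at about 29 s: the screen is up at its stop, and the arm holds the ejector lever upright (measured cam angle about 1.40–1.43 rad) with the panel lifted about 8 mm. The knob slipped out once on the way up and had to be regrasped, and the wrist force briefly reached about 48 N while trimming the lever.

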